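Set out and cap the two bedside carafes

ROBOT

A 6-joint arm with a two-finger parallel gripper is mounted at the origin on the work surface. World frame = base frame: x ahead of the robot, y to its left, z up, the work surface at z = 0. Lengths are in mm, angles in rad, forces in N, time in s.
With the tool pointing down it reaches from about 225 to 725 mm from the base axis. Payload 3.1 kg.
Tool frame: the origin (TCP) lies on the centre line of the jaws, within the pads' length; the fingertips stand 11 mm ahead of it and the grasp point (between the pads) lies 8 mm behind it; z points along the fingers, y is the line along which they close (so a half turn about z gives the same grasp; the last joint's range is limited). The gripper opens to 85 mm and grips with 20 to 120 N. Pads are 22 mm wide; open, the fingers measure 114 mm over their backs; the gripper's body (76 mm by 85 mm) begins 54 mm behind the grasp point. The pads swing forward as they close: fully open they stand 13 mm farther back than shut.
Start: joints at [0.988, 0.048, 0.099, 1.622, 0, 1.443], TCP at [230.629, 471.622, 212.912] pointing down, gripper open.
Joint ranges: [-2.91, 2.91], [-0.99, 1.94], [-1.21, 1.42], [-2.12, 2.29], [-1.49, 1.47], [-3.14, 3.14]. Speed limits (rad/s): [2.79, 2.79, 3.14, 3.14, 3.14, 3.14].

INTERFACE

Orientations are given as a unit quaternion [x, y, z, w].
In Python, from rig import * gives the robot as it stands.
- The arm moves only by the tool step_arm, never from a script. Its arguments are lists of equal length, an entry for each row: "rotation": the turn, a rotation vector about the tool's x, y, z normalised to -1 to 1, where 1 is 45 degrees, a list of three; "slide": the shift along the tool's x, y, z normalised to -1 to 1, where 1 is 0.1 m, a list of three; "grip": the opening, from 0 (shut) to 1 (fully open). In form: {"rotation": [[rx, ry, rz], ...], "slide": [[tx, ty, tz], ...], "grip": [grip, ...]}. A call has 1 to 12 rows; each row is the pose to reach, as a shift and turn from the pose commanded when the call began, along the tool's axes at that moment; what a row does not reach only later rows make up. A row lasts 1/10 s, in which the tool goes at most 50 mm and 8.59 degrees, less where a joint would pass 70% of its speed; a pose out of reach is approached as far as the arm can. A call with a number of a shift or a turn outside -1 to 1 is refused whole. A call with a gripper value outside its range is refused whole. The fingers move at their own pace and stop on an object; the grip force is fixed at half the most. Time passes only in rows, so rows that repeat a pose let the fingers close. It gives the time, the measured TCP pose, the force, the opening and the grip force at its end, in the units of the state.
- read_state(): the state, without advancing time (a new reading comes with each control period).
- grab_frame(name): name is "scene" or "top" or "wrist"; returns (picture, depth): 400x640x3 uint8, red, green, blue; 400x640 float32, mm along the optical axis (not along the pixel's ray), 0 where there is no reading.
- camera_params(name): a dict with "fx", "fy", "cx", "cy" (pixels), "R" (3x3) and "t" (3): a world point X has camera coordinates R X + t. Camera axes: x right, y down, z forward; pixel columns grow to the right and rows downward; lengths in mm; the calibration is good to about 2 mm. A picture is of the moment at which its call begins: read the wrist's pose just before it. camera_params takes no time and is no camera call; for the wrist camera it gives the pose at the moment of the call.
- hand_in(): hands the job in; it is judged then, once.
The state is a dict: "time": time; "joint_pos": joint angles; "dq": joint speeds; "joint_efforts": joint torques, N m; "tool_pos": TCP position; "orientation": TCP orientation; "wrist_force": force on the tool from outside, world axes, zero at the start; "moment": the same for the moment, N m; "finger_gap": finger opening in mm; "gripper_force": force on a finger pad.
Only numpy, scipy, OpenCV 4.12 (cv2) and the standard library are available. Lean on these libraries where they do the work, as an engineer would, in place of code of your own. Each camera call takes 0.05 s, during which the arm holds its last target. There are 200 camera calls.

TASK

Make up the two bedside water sets: first stand both carafes on their own coasters, the blue carafe centred on the blue coaster and the white one on the white marble coaster, and only then cap each carafe with the cup of its own colour, mouth down over the neck so that the rim sits flat on the shoulder. It is glazed ceramic, so set every piece down gently and keep it upright, and leave the guest's glass, clock, remote control and earbud case where they are.

Things in the scene. Friction and masses are not known exactly. Their poses are not given: they have to be found in the camera images.
- carafe_blue: dark blue glazed ceramic carafe, loose, upright, about 0.4 kg, 160 mm tall: round body 80 mm across (72 mm at the foot) up to a flat shoulder 76 mm across, 100 mm up; above it a straight neck 34 mm across, with a lip 40 mm across over the top 10 mm and a dark mouth. Origin: centre of its underside; z up along its axis. Grip it by the neck.
- carafe_white: white glazed ceramic carafe, loose, upright, about 0.4 kg, 160 mm tall: round body 80 mm across (72 mm at the foot) up to a flat shoulder 76 mm across, 100 mm up; above it a straight neck 34 mm across, with a lip 40 mm across over the top 10 mm and a dark mouth. Origin: centre of its underside; z up along its axis. Grip it by the neck.
- cup_blue: dark blue glazed ceramic cup, loose, about 0.15 kg, standing mouth down, its bottom (bare clay disc) on top: 75 mm tall, 66 mm across at the rim, 62 mm at the top; mouth 58 mm wide, 70 mm deep. Fits mouth down over a carafe's neck, rim resting on the shoulder (its top then 175 mm above the carafe's foot). Origin: centre of the rim plane, its lowest point; z up.
- cup_white: white glazed ceramic cup, loose, about 0.15 kg, standing mouth down, its bottom (bare clay disc) on top: 75 mm tall, 66 mm across at the rim, 62 mm at the top; mouth 58 mm wide, 70 mm deep. Fits mouth down over a carafe's neck, rim resting on the shoulder (its top then 175 mm above the carafe's foot). Origin: centre of the rim plane, its lowest point; z up.
- coaster_blue: dark blue round coaster, fixed flat on the desk, 100 mm across, 5 mm thick. Origin: centre of its underside; z up.
- coaster_white: white marble round coaster, fixed flat on the desk, 100 mm across, 5 mm thick. Origin: centre of its underside; z up.
- glass: used drinking glass of clear glass, loose, standing upright mouth up, 95 mm tall, 62 mm across at the rim; not part of the job, to be left alone. Origin: centre of its underside.
- clock: small black digital alarm clock with green figures, loose, 42 x 80 mm, 75 mm tall; to be left alone. Origin: centre of its underside; the display faces -x of its frame.
- remote: black television remote control, loose, lying flat, 150 x 42 x 18 mm (long side along its x); to be left alone. Origin: centre of its underside.
- earbud_case: white rounded earbud case, loose, 46 x 60 x 24 mm; to be left alone. Origin: centre of its underside.

How it is judged:
By the outcome, as a careful person would: the job done as asked, in the order asked, and still so for the second after the job is handed in, with the robot touching nothing.
It also fails if it takes over 125 s, if anything falls off the work surface, if the arm or the gripper's body presses on something with over 40 N, if the wrist force passes 120 N, or if a joint passes its speed limit or range.

## Working session

There is one attempt and no reset: what is moved stays moved. The work goes in short steps, Python scripts to look and compute and a tool call to move; the robot and the scene stay as the last step left them, time stands still between calls to the robot, and variables do not carry over. Pictures are saved under pics/ and viewed, at most 14 in all, crops included, and the job is handed in when it is done.

Besides the shell and the picture viewer there is one more tool, called after "Call:" by a JSON object that holds its "op" and its "data", one argument or row to a line. step_arm: Moves the arm, as the interface text tells. Scaled input: -1 to 1 covers 0.1 m each way for a shift and 45 degrees each way for a turn. Its arguments: {"type":"object","properties":{"rotation":{"type":"array"},"slide":{"type":"array"},"grip":{"type":"array"}},"required":["rotation","slide","grip"]}

```bash
mkdir -p pics; python3 - <<'E'
from rig import *
import cv2,numpy as np
for n in("top","scene"):
    p,d=grab_frame(n); cv2.imwrite(f"pics/{n}0.png",p[:,:,::-1]); np.save(f"pics/{n}0.npy",d)
    c=camera_params(n); print(n,c)
s=read_state(); print(s)
E
```

```text
top {'fx': 519.1447563501124, 'fy': 519.1447563501124, 'cx': 315.0973237513894, 'cy': 205.46492506072155, 'R': array([[ 0.02197286, -0.99968553,  0.01208436],
       [-0.99215217, -0.02329228, -0.12284763],
       [ 0.12309047, -0.00929021, -0.99235197]]), 't': array([  36.6869363 ,  581.04921127, 1301.17594424])}
scene {'fx': 465.20934390730355, 'fy': 465.20934390730355, 'cx': 323.41204566168125, 'cy': 203.18393507368398, 'R': array([[ 0.13280699,  0.99112839, -0.00517911],
       [ 0.86087045, -0.11793941, -0.49496704],
       [-0.4911867 ,  0.06127654, -0.86889632]]), 't': array([-142.01513582, -455.7033668 , 1411.00717293])}
{'time': 0.1, 'joint_pos': array([9.88184032e-01, 4.86258570e-02, 9.77186017e-02, 1.62200295e+00,
       1.14094579e-05, 1.44301854e+00]), 'dq': array([ 5.60640633e-05, -1.23682057e-03,  2.84834361e-03, -1.69691285e-03,
       -6.93785011e-06,  1.80157902e-03]), 'joint_efforts': array([ 3.19941173e-03, -3.39851868e+01,  3.20935500e+01,  1.58448005e-02,
       -5.22632007e-06, -1.23221770e-05]), 'tool_pos': array([230.3021209 , 471.11814475, 211.84269865]), 'orientation': array([ 2.25461913e-01,  9.74251409e-01, -9.88981468e-04, -3.72924450e-04]), 'wrist_force': array([ 0.11934748, -0.9715837 ,  0.5224081 ]), 'moment': array([-0.01019744,  0.01438542, -0.00462588]), 'gripper_force': 0.0, 'finger_gap': 85.27802027801435}
```

View pics/top0.png

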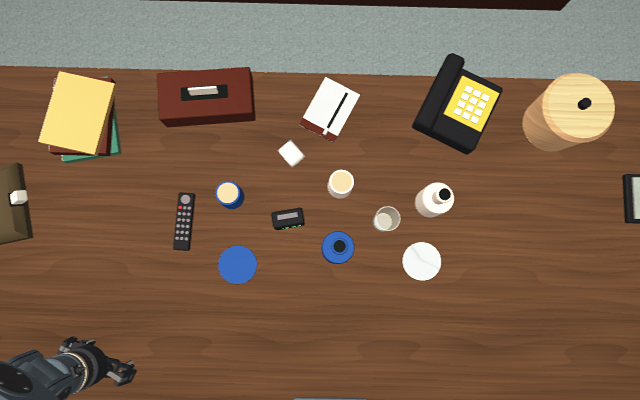

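View pics/scene0.png

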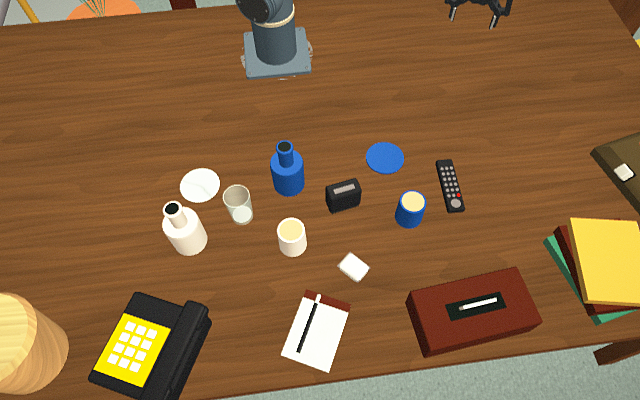

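The top view shows the blue coaster at (237,265), the white coaster at (422,261) and the blue carafe mouth at (339,246). The white carafe mouth is at (444,194), the blue cup top at (228,193) and the white cup top at (342,181). The scene view confirms which piece is which. I'll enlarge the top view next.

```bash
cat > h.py <<'E'
import numpy as np,cv2
from rig import *
from scipy.spatial.transform import Rotation as Ro
def ray(c,u,v,z):
    """pixel -> world point on plane z"""
    R,t=np.array(c["R"]),np.array(c["t"]); o=-R.T@t
    d=R.T@np.array([(u-c["cx"])/c["fx"],(v-c["cy"])/c["fy"],1]); return o+d*(z-o[2])/d[2]
def go(x,y,z,yaw=None):
    """print slide/rotation (tool axes, scaled) from the measured pose to x,y,z tool-down, yaw of tool y axis"""
    s=read_state(); r=Ro.from_quat(s["orientation"]); m=r.as_matrix()
    print("slide",np.round(m.T@(np.array([x,y,z])-s["tool_pos"])/100,3),"pos",s["tool_pos"].round(1),"t",s["time"])
    print("y axis",m[:,1].round(3),"z axis",m[:,2].round(4))
    if yaw is not None:
        yv=np.array([np.cos(yaw),np.sin(yaw),0]);zv=np.array([0,0,-1.]);T=np.c_[np.cross(yv,zv),yv,zv]
        print("rot",np.round((r.inv()*Ro.from_matrix(T)).as_rotvec()/(np.pi/4),3))
E
python3 - <<'E'
from h import *
p=cv2.imread("pics/top0.png"); cv2.imwrite("pics/topc.png",cv2.resize(p[140:290,170:480],None,fx=2.5,fy=2.5,interpolation=cv2.INTER_CUBIC))
c=camera_params("top"); hsv=cv2.cvtColor(p,cv2.COLOR_BGR2HSV)
def comp(name,m,z,box):
    q=np.zeros(m.shape,np.uint8); x0,x1,y0,y1=box; q[y0:y1,x0:x1]=m[y0:y1,x0:x1]
    n,l,s,ce=cv2.connectedComponentsWithStats(q); i=1+np.argmax(s[1:,4]); print(name,ce[i].round(1),s[i],ray(c,*ce[i],z).round(1))
H,S,V=hsv[...,0],hsv[...,1],hsv[...,2]
blue=((H>100)&(H<125)&(S>100)).astype(np.uint8); white=((S<50)&(V>180)).astype(np.uint8); clay=((S>50)&(H<30)&(V>200)).astype(np.uint8); dark=(V<60).astype(np.uint8)
comp("coB",blue,5,(200,270,235,300)); comp("coW",white,5,(395,450,235,290))
comp("cupB",clay,75,(200,260,170,220)); comp("cupW",clay,75,(315,370,160,210))
comp("carB",dark,160,(325,355,232,262)); comp("carW",dark,160,(430,460,180,210))
E
```

```text
coB [237.2 264.4] [ 218  246   39   38 1153] [425.1 248.2   5. ]
coW [421.3 260.9] [ 402  242   39   39 1170] [ 444.9 -230.5    5. ]
cupB [227.3 192.4] [217 183  21  20 326] [603.  270.5  75. ]
cupW [341.2 181.2] [332 172  19  20 303] [638.3 -13.9  75. ]
carB [339.  245.7] [334 240  11  12 104] [472.3  -6.3 160. ]
carW [444.3 193.9] [439 189  11  11  94] [ 599.2 -251.6  160. ]
```

View pics/topc.png

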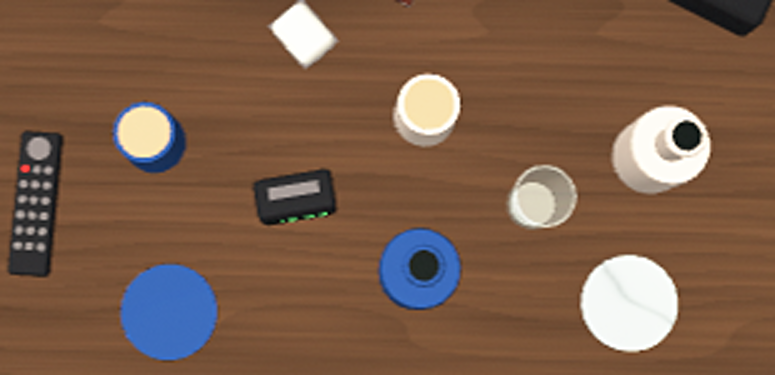

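The enlarged crop agrees with the segmentation: blue carafe mouth at crop (424,266) and white at (686,136), clay discs at (144,132) and (429,104). The glass rim is at crop (544,196). I'll cross-check these against the scene camera and work out the first move.

```bash
python3 - <<'E'
from h import *
p=cv2.imread("pics/scene0.png");c=camera_params("scene"); hsv=cv2.cvtColor(p,cv2.COLOR_BGR2HSV)
H,S,V=hsv[...,0],hsv[...,1],hsv[...,2]
def comp(name,m,z,box):
    q=np.zeros(V.shape,np.uint8); x0,x1,y0,y1=box; q[y0:y1,x0:x1]=m[y0:y1,x0:x1]
    n,l,s,ce=cv2.connectedComponentsWithStats(q); i=1+np.argmax(s[1:,4]); (a,b)=s[i][:2]+s[i][2:4]/2-.5; print(name,ce[i].round(1),s[i],ray(c,*ce[i],z).round(1))
blue=(H>100)&(H<125)&(S>100); white=(S<50)&(V>180); clay=(S>50)&(H<35)&(V>200); dark=V<60
comp("coB",blue,5,(355,415,135,180)); comp("coW",white,5,(170,225,160,203))
comp("cupB",clay,75,(390,430,185,235)); comp("cupW",clay,75,(270,315,210,260))
comp("carB",dark,160,(272,297,138,156)); comp("carW",dark,160,(160,186,200,220))
c=camera_params("top");print("glass",ray(c,387.6,218.4,95))
go(472,-6,212,np.pi/2); print(camera_params("wrist"))
E
```

```text
coB [384.5 157.6] [366 142  38  32 957] [428.1 246.5   5. ]
coW [199.5 184.8] [ 180  168   40   35 1067] [ 446.7 -231.8    5. ]
cupB [412.7 201.1] [402 192  22  19 346] [603.7 269.1  75. ]
cupW [290.4 229.7] [279 220  23  20 362] [638.5 -15.7  75. ]
carB [283.8 146. ] [278 142  12   9  86] [471.8  -8.5 160. ]
carW [171.5 208.2] [165 203  13  11 109] [ 598.7 -253.2  160. ]
glass [ 544.87148    -128.31964424   95.        ]
slide [-4.267e+00 -3.224e+00  4.000e-03] pos [230.3 471.1 211.8] t 0.1
y axis [ 0.439  0.898 -0.002] z axis [-0.0012 -0.0018 -1.    ]
rot [-0.003 -0.001 -0.579]
{'fx': 282.1430616076566, 'fy': 282.1430616076566, 'cx': 322.18346847301524, 'cy': 195.16873342654537, 'R': array([[ 0.43791379,  0.89901561, -0.0015623 ],
       [ 0.85596813, -0.41641263,  0.30646219],
       [ 0.27486373, -0.1355413 , -0.95188155]]), 't': array([-525.09066662,  -40.77059177,  379.9570097 ])}
```

Call:
{"op": "step_arm", "data": {
  "rotation": [
    [0,0,-0.19],
    [0,0,-0.38],
    [0,0,-0.57],
    [0,0,-0.579],
    [0,0,-0.579]
  ],
  "slide": [
    [-0.3,-0.23,0],
    [-0.6,-0.46,0],
    [-0.9,-0.7,0],
    [-0.9,-0.7,0],
    [-0.9,-0.7,0]
  ],
  "grip": [1,1,1,1,1]
}}

```text
time: 0.6
tool_pos: [280.9, 368.7, 212.6]
orientation: [0.002, 1.0, 0.0, -0.0]
wrist_force: [-0.6, 0.5, 0.4]
finger_gap: 85.4
gripper_force: 0.0
```

Call:
{"op": "step_arm", "data": {
  "rotation": [
    [0,0,0],
    [0,0,0],
    [0,0,0]
  ],
  "slide": [
    [-0.16,-0.31,0],
    [-0.32,-0.62,0],
    [-0.48,-0.94,0]
  ],
  "grip": [1,1,1]
}}

```text
time: 0.9
tool_pos: [328.7, 275.5, 212.6]
orientation: [-0.001, 1.0, 0.0, -0.0]
wrist_force: [1.5, 0.8, 0.4]
finger_gap: 85.5
gripper_force: 0.0
```

Call:
{"op": "step_arm", "data": {
  "rotation": [
    [0,0,0],
    [0,0,0],
    [0,0,0]
  ],
  "slide": [
    [-0.16,-0.31,0],
    [-0.32,-0.62,0],
    [-0.48,-0.94,0]
  ],
  "grip": [1,1,1]
}}

```text
time: 1.2
tool_pos: [377.1, 181.3, 212.7]
orientation: [-0.0, 1.0, 0.0, -0.0]
wrist_force: [1.1, -0.3, -0.6]
finger_gap: 86.0
gripper_force: 0.0
```

Call:
{"op": "step_arm", "data": {
  "rotation": [
    [0,0,0],
    [0,0,0],
    [0,0,0],
    [0,0,0]
  ],
  "slide": [
    [-0.16,-0.31,0],
    [-0.32,-0.62,0],
    [-0.48,-0.94,0],
    [-0.48,-0.94,0]
  ],
  "grip": [1,1,1,1]
}}

```text
time: 1.6
tool_pos: [426.4, 85.2, 212.3]
orientation: [0.003, 1.0, -0.001, 0.0]
wrist_force: [0.1, 1.5, -0.5]
finger_gap: 85.4
gripper_force: 0.0
```

Call:
{"op": "step_arm", "data": {
  "rotation": [
    [0,0,0],
    [0,0,0],
    [0,0,0],
    [0,0,0]
  ],
  "slide": [
    [-0.16,-0.31,0],
    [-0.32,-0.62,0],
    [-0.46,-0.93,0],
    [-0.46,-0.93,0]
  ],
  "grip": [1,1,1,1]
}}

```text
time: 2.0
tool_pos: [472.1, -7.2, 212.1]
orientation: [0.002, 1.0, -0.0, -0.0]
wrist_force: [-0.1, 1.2, -0.1]
finger_gap: 85.4
gripper_force: 0.0
```

```bash
python3 - <<'E'
from h import *
c=camera_params("wrist"); p,d=grab_frame("wrist"); cv2.imwrite("pics/w1.png",p[:,:,::-1]); np.save("pics/w1.npy",d)
import pickle; pickle.dump(c,open("pics/w1.pkl","wb"))
go(472,-7.4,120,np.pi/2)
R,t=np.array(c["R"]),np.array(c["t"]); q=R@np.array([472,-7.4,160])+t; print("expected mouth px",c["fx"]*q[0]/q[2]+c["cx"],c["fy"]*q[1]/q[2]+c["cy"])
E
```

```text
slide [-0.009 -0.019  0.922] pos [471.2  -5.6 212.2] t 2.05
y axis [0.002 1.    0.001] z axis [-0.0013  0.001  -1.    ]
rot [ 0.001 -0.002 -0.003]
expected mouth px 320.9122622894761 205.89855488676233
```

View pics/w1.png

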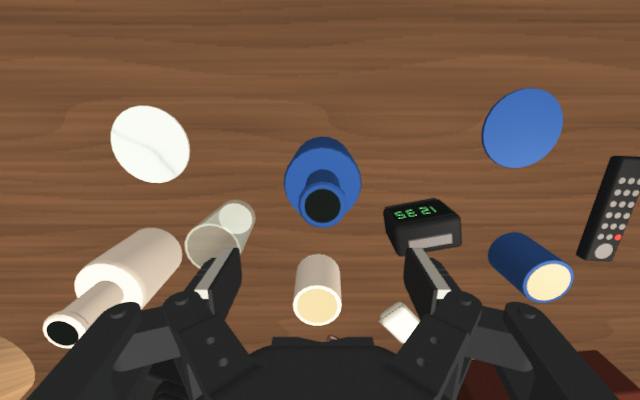

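The wrist view shows the blue carafe mouth centred at (322,206), within about 1 mm of the predicted (321,206). I'll descend and close on the neck.

Call:
{"op": "step_arm", "data": {
  "rotation": [
    [0,0,0],
    [0,0,0],
    [0,0,0],
    [0,0,0],
    [0,0,0],
    [0,0,0],
    [0,0,0],
    [0,0,0]
  ],
  "slide": [
    [0,0,0.2],
    [0,0,0.4],
    [0,0,0.6],
    [0,0,0.75],
    [0,0,0.85],
    [0,0,0.9],
    [0,0,0.92],
    [0,0,0.92]
  ],
  "grip": [1,1,1,1,1,1,1,1]
}}

```text
time: 2.85
tool_pos: [471.0, -5.7, 121.4]
orientation: [0.0, 1.0, -0.0, 0.0]
wrist_force: [-0.4, -0.2, 0.3]
finger_gap: 85.6
gripper_force: 0.0
```

Call:
{"op": "step_arm", "data": {
  "rotation": [
    [0,0,0],
    [0,0,0],
    [0,0,0],
    [0,0,0],
    [0,0,0],
    [0,0,0],
    [0,0,0],
    [0,0,0],
    [0,0,0],
    [0,0,0]
  ],
  "slide": [
    [0,0,0],
    [0,0,0],
    [0,0,0],
    [0,0,0],
    [0,0,0],
    [0,0,0],
    [0,0,0],
    [0,0,0],
    [0,0,0],
    [0,0,0]
  ],
  "grip": [0.7,0.6,0.55,0.5,0.45,0.4,0.35,0.3,0.2,0.2]
}}

```text
time: 3.85
tool_pos: [471.2, -6.2, 121.8]
orientation: [0.0, 1.0, -0.0, 0.001]
wrist_force: [-0.3, -1.1, 4.9]
finger_gap: 36.7
gripper_force: 59.6
```

```bash
python3 - <<'E'
from h import *
import pickle
c=pickle.load(open("pics/w1.pkl","rb")); p=cv2.imread("pics/w1.png"); hsv=cv2.cvtColor(p,cv2.COLOR_BGR2HSV)
H,S,V=hsv[...,0],hsv[...,1],hsv[...,2]
def comp(name,m,z,box):
    q=np.zeros(V.shape,np.uint8); x0,x1,y0,y1=box; q[y0:y1,x0:x1]=m[y0:y1,x0:x1]
    n,l,s,ce=cv2.connectedComponentsWithStats(q); i=1+np.argmax(s[1:,4]); print(name,ce[i].round(1),ray(c,*ce[i],z).round(1))
blue=(H>100)&(H<125)&(S>100); white=(S<50)&(V>180); clay=(S>50)&(H<35)&(V>200); dark=V<60
comp("coB",blue,5,(475,570,80,175)); comp("coW",white,5,(100,200,95,190))
comp("cupB",clay,75,(515,580,255,310)); comp("cupW",clay,75,(285,345,280,330))
comp("carB",dark,160,(300,345,185,230));comp("carW",dark,160,(40,90,315,350))
go(426.5,247.3,125)
E
```

```text
coB [522.  127.6] [422.9 248.3   5. ]
coW [149.7 143.8] [ 442.5 -229.9    5. ]
cupB [547.9 281.7] [603.1 272.   75. ]
cupW [316.6 305.6] [637.8 -13.7  75. ]
carB [322.  205.4] [471.6  -6.5 160. ]
carW [ 68.1 335.5] [ 602.1 -247.3  160. ]
slide [ 0.448  2.535 -0.036] pos [471.2  -6.2 121.8] t 3.85
y axis [ 0.     1.    -0.001] z axis [ 0.0015 -0.001  -1.    ]
```

Call:
{"op": "step_arm", "data": {
  "rotation": [
    [0,0,0],
    [0,0,0],
    [0,0,0],
    [0,0,0],
    [0,0,0],
    [0,0,0],
    [0,0,0],
    [0,0,0]
  ],
  "slide": [
    [0,0,-0.03],
    [0,0,-0.1],
    [0,0,-0.22],
    [0,0,-0.37],
    [0,0,-0.52],
    [0,0,-0.65],
    [0,0,-0.7],
    [0,0,-0.7]
  ],
  "grip": [0.2,0.2,0.2,0.2,0.2,0.2,0.2,0.2]
}}

```text
time: 4.65
tool_pos: [471.7, -5.9, 192.6]
orientation: [0.0, 1.0, -0.0, 0.002]
wrist_force: [-0.1, -0.2, -5.8]
finger_gap: 37.1
gripper_force: 60.7
```

Call:
{"op": "step_arm", "data": {
  "rotation": [
    [0,0,0],
    [0,0,0],
    [0,0,0],
    [0,0,0],
    [0,0,0],
    [0,0,0]
  ],
  "slide": [
    [0.1,0.05,0],
    [0.25,0.2,0],
    [0.4,0.4,0],
    [0.46,0.6,0],
    [0.46,0.75,0],
    [0.46,0.85,0]
  ],
  "grip": [0.2,0.2,0.2,0.2,0.2,0.2]
}}

```text
time: 5.25
tool_pos: [423.2, 80.4, 190.0]
orientation: [-0.001, 1.0, 0.0, -0.001]
wrist_force: [-0.8, -0.3, -5.1]
finger_gap: 37.0
gripper_force: 60.9
```

Call:
{"op": "step_arm", "data": {
  "rotation": [
    [0,0,0],
    [0,0,0],
    [0,0,0],
    [0,0,0],
    [0,0,0],
    [0,0,0],
    [0,0,0]
  ],
  "slide": [
    [0,0.15,0],
    [0,0.35,0],
    [0,0.55,0],
    [0,0.7,0],
    [0,0.8,0],
    [0,0.85,0],
    [0,0.85,0]
  ],
  "grip": [0.2,0.2,0.2,0.2,0.2,0.2,0.2]
}}

```text
time: 5.95
tool_pos: [424.4, 164.3, 190.6]
orientation: [-0.0, 1.0, -0.0, -0.0]
wrist_force: [-0.1, 0.0, -5.2]
finger_gap: 36.9
gripper_force: 60.9
```

```bash
python3 - <<'E'
from h import *
c=camera_params("wrist"); p,d=grab_frame("wrist"); cv2.imwrite("pics/w2.png",p[:,:,::-1])
hsv=cv2.cvtColor(p[:,:,::-1].copy(),cv2.COLOR_BGR2HSV); H,S,V=hsv[...,0],hsv[...,1],hsv[...,2]
go(425.4,247.7,126.5,np.pi/2)
R,t=np.array(c["R"]),np.array(c["t"])
for P in([425.4,247.7,5],[424.7,164,160+72]): q=R@np.array(P)+t; print(c["fx"]*q[0]/q[2]+c["cx"],c["fy"]*q[1]/q[2]+c["cy"])
E
```

```text
slide [-0.009  0.839  0.641] pos [424.5 163.9 190.7] t 6.0
y axis [-0.     1.    -0.001] z axis [-5.e-04 -8.e-04 -1.e+00]
rot [-0.001 -0.001  0.   ]
387.7880289229616 170.47862184173417
319.81654123065 271.9909548835903
```

View pics/w2.png

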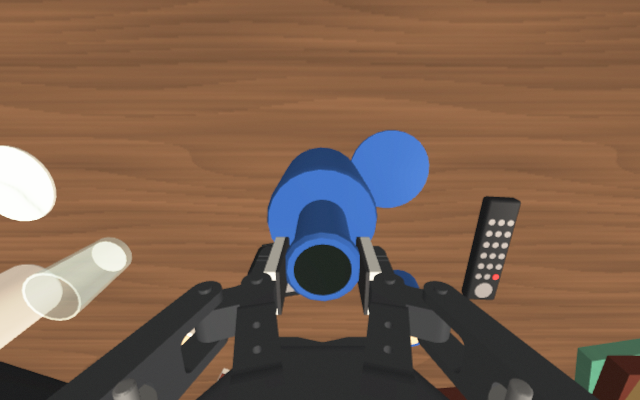

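The wrist view shows the held carafe upright with its mouth at (322,269). The coaster centre is near (390,168), about 1–2 mm from the estimate. I'll move over it and descend.

Call:
{"op": "step_arm", "data": {
  "rotation": [
    [0,0,0],
    [0,0,0],
    [0,0,0],
    [0,0,0],
    [0,0,0],
    [0,0,0],
    [0,0,0]
  ],
  "slide": [
    [0,0.15,0],
    [0,0.35,0],
    [0,0.55,0],
    [0,0.7,0],
    [0,0.8,0],
    [0,0.84,0],
    [0,0.84,0]
  ],
  "grip": [0.2,0.2,0.2,0.2,0.2,0.2,0.2]
}}

```text
time: 6.7
tool_pos: [424.7, 248.2, 190.8]
orientation: [-0.0, 1.0, -0.0, -0.0]
wrist_force: [0.2, -0.3, -4.6]
finger_gap: 37.1
gripper_force: 61.1
```

Call:
{"op": "step_arm", "data": {
  "rotation": [
    [0,0,0],
    [0,0,0],
    [0,0,0],
    [0,0,0],
    [0,0,0],
    [0,0,0],
    [0,0,0],
    [0,0,0]
  ],
  "slide": [
    [0,0,0.1],
    [0,0,0.2],
    [0,0,0.32],
    [0,0,0.42],
    [0,0,0.5],
    [0,0,0.56],
    [0,0,0.6],
    [0,0,0.6]
  ],
  "grip": [0.2,0.2,0.2,0.2,0.2,0.2,0.2,0.2]
}}

```text
time: 7.5
tool_pos: [424.4, 248.0, 130.2]
orientation: [0.0, 1.0, -0.0, -0.0]
wrist_force: [0.0, -0.6, -4.9]
finger_gap: 37.0
gripper_force: 61.1
```

```bash
python3 - <<'E'
from h import *
c=camera_params("top"); p,d=grab_frame("top"); s=read_state(); print(s["tool_pos"],s["wrist_force"])
cv2.imwrite("pics/t2.png",cv2.resize(p[215:315,175:300,::-1],None,fx=6,fy=6,interpolation=cv2.INTER_CUBIC))
E
```

```text
[424.68710703 248.19120587 130.86296502] [ 0.26642211 -0.91842075 -4.31948806]
```

View pics/t2.png

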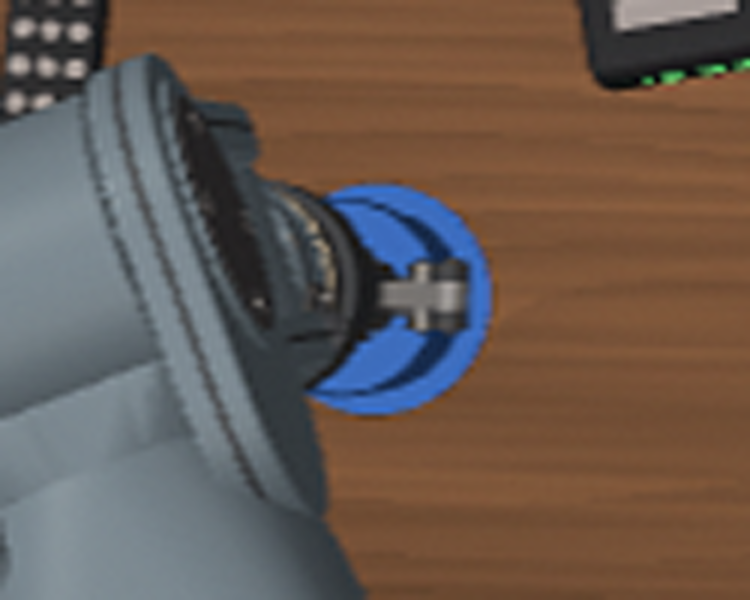

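The coaster ring is visible and fairly even around the carafe (crop rows 183–415 against 197–395 for the body). I'll lower it gently to contact.

Call:
{"op": "step_arm", "data": {
  "rotation": [
    [0,0,0],
    [0,0,0],
    [0,0,0],
    [0,0,0]
  ],
  "slide": [
    [0,0,0.01],
    [0,0,0.02],
    [0,0,0.03],
    [0,0,0.03]
  ],
  "grip": [0.2,0.2,0.2,0.2]
}}

```text
time: 7.95
tool_pos: [424.7, 248.2, 127.9]
orientation: [0.0, 1.0, -0.0, -0.0]
wrist_force: [0.4, 0.3, -5.6]
finger_gap: 36.9
gripper_force: 61.1
```

Call:
{"op": "step_arm", "data": {
  "rotation": [
    [0,0,0],
    [0,0,0],
    [0,0,0],
    [0,0,0]
  ],
  "slide": [
    [0,0,0.005],
    [0,0,0.01],
    [0,0,0.015],
    [0,0,0.015]
  ],
  "grip": [0.2,0.2,0.2,0.2]
}}

```text
time: 8.35
tool_pos: [425.0, 248.2, 126.9]
orientation: [0.0, 1.0, 0.0, 0.0]
wrist_force: [0.1, -1.3, -2.6]
finger_gap: 36.5
gripper_force: 61.3
```

Call:
{"op": "step_arm", "data": {
  "rotation": [
    [0,0,0],
    [0,0,0],
    [0,0,0],
    [0,0,0],
    [0,0,0],
    [0,0,0],
    [0,0,0],
    [0,0,0],
    [0,0,0],
    [0,0,0]
  ],
  "slide": [
    [0,0,0.005],
    [0,0,0.005],
    [0,0,0.005],
    [0,0,0.005],
    [0,0,0.005],
    [0,0,0.005],
    [0,0,0.005],
    [0,0,0.005],
    [0,0,0.005],
    [0,0,0.005]
  ],
  "grip": [0.2,0.44,0.46,0.48,0.52,0.56,0.7,0.85,1,1]
}}

```text
time: 9.35
tool_pos: [424.7, 248.2, 125.9]
orientation: [0.0, 1.0, 0.0, 0.0]
wrist_force: [-0.2, 0.9, 0.4]
finger_gap: 85.5
gripper_force: 0.0
```

Call:
{"op": "step_arm", "data": {
  "rotation": [
    [0,0,0],
    [0,0,0],
    [0,0,0],
    [0,0,0],
    [0,0,0]
  ],
  "slide": [
    [0,0,-0.2],
    [0,0,-0.4],
    [0,0,-0.6],
    [0,0,-0.85],
    [0,0,-0.85]
  ],
  "grip": [1,1,1,1,1]
}}

```text
time: 9.85
tool_pos: [426.7, 249.0, 214.9]
orientation: [0.0, 1.0, 0.001, 0.003]
wrist_force: [0.5, 0.2, -0.0]
finger_gap: 85.4
gripper_force: 0.0
```

Call:
{"op": "step_arm", "data": {
  "rotation": [
    [0,0,0],
    [0,0,0],
    [0,0,0]
  ],
  "slide": [
    [-0.2,-0.4,0],
    [-0.35,-0.8,0],
    [-0.5,-0.95,0]
  ],
  "grip": [1,1,1]
}}

```text
time: 10.15
tool_pos: [474.9, 150.6, 210.1]
orientation: [0.001, 1.0, -0.001, -0.0]
wrist_force: [0.3, 0.0, 0.6]
finger_gap: 85.1
gripper_force: 0.0
```

Call:
{"op": "step_arm", "data": {
  "rotation": [
    [0,0,0],
    [0,0,0],
    [0,0,0],
    [0,0,0]
  ],
  "slide": [
    [-0.2,-0.4,0],
    [-0.35,-0.8,0],
    [-0.4,-0.95,0],
    [-0.4,-0.95,0]
  ],
  "grip": [1,1,1,1]
}}

```text
time: 10.55
tool_pos: [514.8, 56.3, 209.7]
orientation: [0.002, 1.0, -0.0, -0.001]
wrist_force: [-0.8, 0.5, -0.4]
finger_gap: 85.1
gripper_force: 0.0
```

```bash
python3 - <<'E'
from h import *
c=camera_params("top"); p,d=grab_frame("top"); p=p[:,:,::-1].copy()
cv2.imwrite("pics/t3.png",cv2.resize(p[215:315,175:300],None,fx=6,fy=6,interpolation=cv2.INTER_CUBIC))
hsv=cv2.cvtColor(p,cv2.COLOR_BGR2HSV);V=hsv[...,2]
q=np.zeros(V.shape,np.uint8);q[240:280,215:262]=V[240:280,215:262]<60
n,l,s,ce=cv2.connectedComponentsWithStats(q); i=1+np.argmax(s[1:,4]); print(ce[i],s[i],ray(c,*ce[i],165))
go(599.5,-251.5,212,np.pi/2)
E
```

```text
[227.74074074 263.49074074] [222 258  12  12 108] [425.61271572 247.93552608 165.        ]
slide [-0.858 -3.091 -0.025] pos [514.4  57.8 209.9] t 10.6
y axis [0.002 1.    0.001] z axis [-1.8e-03  9.0e-04 -1.0e+00]
rot [ 0.001 -0.002 -0.003]
```

View pics/t3.png

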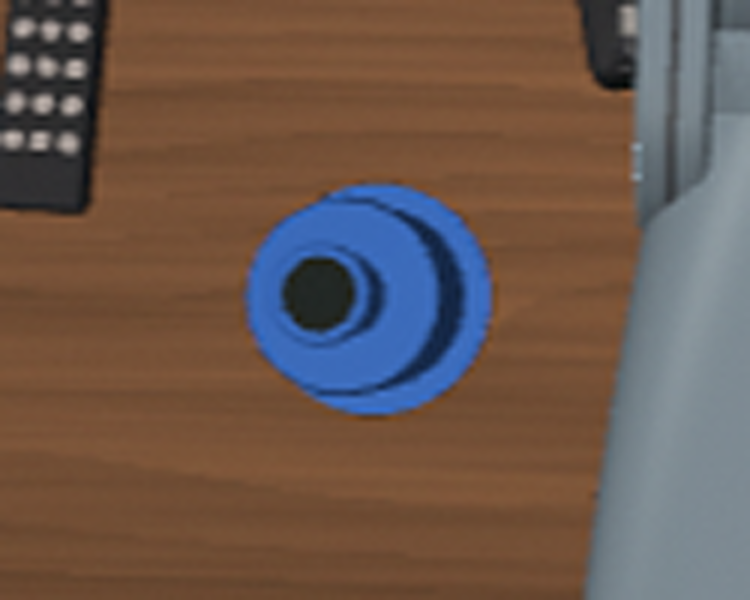

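The blue carafe stands centred: (425.6, 247.9) against the coaster's (425.1, 248.2). Its mouth is at crop (319,293). Next is the white carafe.

Call:
{"op": "step_arm", "data": {
  "rotation": [
    [0,0,0],
    [0,0,0],
    [0,0,0]
  ],
  "slide": [
    [-0.1,-0.4,0],
    [-0.2,-0.77,0],
    [-0.21,-0.77,0]
  ],
  "grip": [1,1,1]
}}

```text
time: 10.9
tool_pos: [536.1, -20.7, 210.3]
orientation: [0.001, 1.0, -0.001, -0.0]
wrist_force: [0.0, 0.5, 0.5]
finger_gap: 85.0
gripper_force: 0.0
```

Call:
{"op": "step_arm", "data": {
  "rotation": [
    [0,0,0],
    [0,0,0],
    [0,0,0]
  ],
  "slide": [
    [-0.1,-0.4,0],
    [-0.2,-0.77,0],
    [-0.21,-0.77,0]
  ],
  "grip": [1,1,1]
}}

```text
time: 11.2
tool_pos: [557.2, -97.6, 210.1]
orientation: [0.001, 1.0, -0.0, -0.0]
wrist_force: [-0.9, -0.5, 0.4]
finger_gap: 85.5
gripper_force: 0.0
```

Call:
{"op": "step_arm", "data": {
  "rotation": [
    [0,0,0],
    [0,0,0],
    [0,0,0]
  ],
  "slide": [
    [-0.1,-0.4,0],
    [-0.2,-0.77,0],
    [-0.21,-0.77,0]
  ],
  "grip": [1,1,1]
}}

```text
time: 11.5
tool_pos: [578.3, -174.4, 209.7]
orientation: [0.001, 1.0, -0.0, -0.0]
wrist_force: [0.8, -0.4, -0.6]
finger_gap: 85.3
gripper_force: 0.0
```

Call:
{"op": "step_arm", "data": {
  "rotation": [
    [0,0,0],
    [0,0,0],
    [0,0,0],
    [0,0,0]
  ],
  "slide": [
    [-0.1,-0.4,0],
    [-0.2,-0.77,0],
    [-0.21,-0.77,0],
    [-0.21,-0.77,0]
  ],
  "grip": [1,1,1,1]
}}

```text
time: 11.9
tool_pos: [598.8, -247.9, 210.2]
orientation: [-0.0, 1.0, 0.001, -0.001]
wrist_force: [0.1, 0.9, 0.1]
finger_gap: 85.6
gripper_force: 0.0
```

```bash
python3 - <<'E'
from h import *
c=camera_params("wrist"); p,d=grab_frame("wrist"); p=p[:,:,::-1].copy()
V=p.max(2); q=np.zeros(V.shape,np.uint8);q[180:235,295:350]=V[180:235,295:350]<60
n,l,s,ce=cv2.connectedComponentsWithStats(q); i=1+np.argmax(s[1:,4]); print(ce[i],s[i],ray(c,*ce[i],160))
go(599.2,-251.6,120.5,np.pi/2)
E
```

```text
[316.03265766 206.21283784] [299 190  35  33 888] [ 598.26055105 -251.8068647   160.        ]
slide [-0.004 -0.044  0.903] pos [ 598.8 -247.4  210.8] t 11.95
y axis [-0.002  1.     0.002] z axis [-7.0e-04  1.8e-03 -1.0e+00]
rot [ 0.002 -0.001  0.002]
```

Call:
{"op": "step_arm", "data": {
  "rotation": [
    [0,0,0],
    [0,0,0],
    [0,0,0],
    [0,0,0],
    [0,0,0],
    [0,0,0],
    [0,0,0],
    [0,0,0]
  ],
  "slide": [
    [0,-0.04,0.1],
    [0,-0.04,0.3],
    [0,-0.04,0.5],
    [0,-0.04,0.7],
    [0,-0.04,0.82],
    [0,-0.04,0.88],
    [0,-0.04,0.9],
    [0,-0.04,0.9]
  ],
  "grip": [1,1,1,1,1,1,1,1]
}}

```text
time: 12.75
tool_pos: [599.0, -253.7, 121.5]
orientation: [-0.0, 1.0, -0.0, 0.0]
wrist_force: [0.2, -0.2, 0.0]
finger_gap: 85.1
gripper_force: 0.0
```

Call:
{"op": "step_arm", "data": {
  "rotation": [
    [0,0,0],
    [0,0,0]
  ],
  "slide": [
    [0,0,0],
    [0,0,0]
  ],
  "grip": [0.9,0.85]
}}

```text
time: 12.95
tool_pos: [599.4, -254.2, 122.2]
orientation: [0.0, 1.0, -0.001, 0.001]
wrist_force: [0.5, 0.1, 0.9]
finger_gap: 72.4
gripper_force: 0.0
```

Call:
{"op": "step_arm", "data": {
  "rotation": [
    [0,0,0],
    [0,0,0],
    [0,0,0],
    [0,0,0],
    [0,0,0],
    [0,0,0],
    [0,0,0],
    [0,0,0],
    [0,0,0],
    [0,0,0],
    [0,0,0]
  ],
  "slide": [
    [0,0.02,0],
    [0,0.02,0],
    [0,0.02,0],
    [0,0.02,0],
    [0,0.02,0],
    [0,0.02,0],
    [0,0.02,0],
    [0,0.02,0],
    [0,0.02,0],
    [0,0.02,0],
    [0,0.02,0]
  ],
  "grip": [0.7,0.6,0.55,0.5,0.47,0.44,0.41,0.38,0.3,0.2,0.2]
}}

```text
time: 14.05
tool_pos: [598.9, -252.2, 121.5]
orientation: [0.0, 1.0, -0.0, 0.0]
wrist_force: [-0.2, -1.8, 3.5]
finger_gap: 36.6
gripper_force: 59.8
```

Call:
{"op": "step_arm", "data": {
  "rotation": [
    [0,0,0],
    [0,0,0],
    [0,0,0],
    [0,0,0],
    [0,0,0],
    [0,0,0],
    [0,0,0],
    [0,0,0]
  ],
  "slide": [
    [0,0,-0.03],
    [0,0,-0.1],
    [0,0,-0.22],
    [0,0,-0.37],
    [0,0,-0.5],
    [0,0,-0.57],
    [0,0,-0.6],
    [0,0,-0.6]
  ],
  "grip": [0.2,0.2,0.2,0.2,0.2,0.2,0.2,0.2]
}}

```text
time: 14.85
tool_pos: [599.0, -251.9, 181.4]
orientation: [0.0, 1.0, -0.0, 0.0]
wrist_force: [-0.6, -0.6, -3.7]
finger_gap: 37.4
gripper_force: 60.5
```

```bash
python3 -c "
from h import *
go(444.9,-230.5,126.5,np.pi/2)"
```

```text
slide [1.541 0.214 0.548] pos [ 599.  -251.9  181.4] t 14.85
y axis [ 0.  1. -0.] z axis [ 7.e-04 -3.e-04 -1.e+00]
rot [-0.     0.001 -0.   ]
```

Call:
{"op": "step_arm", "data": {
  "rotation": [
    [0,0,0],
    [0,0,0],
    [0,0,0],
    [0,0,0],
    [0,0,0],
    [0,0,0]
  ],
  "slide": [
    [0.08,0,0],
    [0.22,0,0],
    [0.4,0,0],
    [0.58,0,0],
    [0.74,0,0],
    [0.85,0,0]
  ],
  "grip": [0.2,0.2,0.2,0.2,0.2,0.2]
}}

```text
time: 15.45
tool_pos: [511.6, -251.4, 180.1]
orientation: [0.0, 1.0, 0.0, -0.001]
wrist_force: [-0.0, -0.1, -3.7]
finger_gap: 37.4
gripper_force: 60.5
```

Call:
{"op": "step_arm", "data": {
  "rotation": [
    [0,0,0],
    [0,0,0],
    [0,0,0],
    [0,0,0],
    [0,0,0],
    [0,0,0],
    [0,0,0]
  ],
  "slide": [
    [0.13,0.03,0],
    [0.3,0.08,0],
    [0.45,0.13,0],
    [0.58,0.17,0],
    [0.66,0.2,0],
    [0.69,0.21,0],
    [0.69,0.21,0]
  ],
  "grip": [0.2,0.2,0.2,0.2,0.2,0.2,0.2]
}}

```text
time: 16.15
tool_pos: [444.6, -230.8, 180.9]
orientation: [0.0, 1.0, -0.0, 0.0]
wrist_force: [0.2, -0.6, -3.7]
finger_gap: 37.2
gripper_force: 60.5
```

Call:
{"op": "step_arm", "data": {
  "rotation": [
    [0,0,0],
    [0,0,0],
    [0,0,0],
    [0,0,0],
    [0,0,0],
    [0,0,0],
    [0,0,0]
  ],
  "slide": [
    [0,0,0.1],
    [0,0,0.2],
    [0,0,0.3],
    [0,0,0.4],
    [0,0,0.46],
    [0,0,0.5],
    [0,0,0.5]
  ],
  "grip": [0.2,0.2,0.2,0.2,0.2,0.2,0.2]
}}

```text
time: 16.85
tool_pos: [444.3, -230.5, 130.0]
orientation: [0.0, 1.0, 0.0, -0.001]
wrist_force: [-0.1, 0.0, -3.9]
finger_gap: 37.0
gripper_force: 60.5
```

```bash
python3 -c "
from h import *
go(444.9,-230.5,126.5,np.pi/2)"
```

```text
slide [-0.006  0.     0.035] pos [ 444.3 -230.5  130. ] t 16.85
y axis [0.    1.    0.001] z axis [-1.1e-03  9.0e-04 -1.0e+00]
rot [ 0.001 -0.001 -0.   ]
```

Call:
{"op": "step_arm", "data": {
  "rotation": [
    [0,0,0],
    [0,0,0],
    [0,0,0],
    [0,0,0]
  ],
  "slide": [
    [0,0,0.01],
    [0,0,0.02],
    [0,0,0.03],
    [0,0,0.03]
  ],
  "grip": [0.2,0.2,0.2,0.2]
}}

```text
time: 17.25
tool_pos: [444.8, -230.8, 128.1]
orientation: [-0.0, 1.0, -0.0, 0.0]
wrist_force: [-0.0, -0.3, -3.7]
finger_gap: 37.3
gripper_force: 60.5
```

Call:
{"op": "step_arm", "data": {
  "rotation": [
    [0,0,0],
    [0,0,0],
    [0,0,0],
    [0,0,0]
  ],
  "slide": [
    [0,0,0.005],
    [0,0,0.01],
    [0,0,0.015],
    [0,0,0.015]
  ],
  "grip": [0.2,0.2,0.2,0.2]
}}

```text
time: 17.65
tool_pos: [444.7, -230.8, 126.4]
orientation: [0.0, 1.0, -0.0, -0.0]
wrist_force: [0.3, -1.1, -3.4]
finger_gap: 37.0
gripper_force: 60.6
```

Call:
{"op": "step_arm", "data": {
  "rotation": [
    [0,0,0],
    [0,0,0],
    [0,0,0]
  ],
  "slide": [
    [0,0,0.005],
    [0,0,0.01],
    [0,0,0.01]
  ],
  "grip": [0.2,0.2,0.2]
}}

```text
time: 17.95
tool_pos: [445.0, -231.0, 126.4]
orientation: [0.0, 1.0, -0.0, 0.001]
wrist_force: [-0.1, 0.1, 1.5]
finger_gap: 37.4
gripper_force: 61.0
```

Contact made. I'll release, rise, and head for the white cup at (638, -14).

Call:
{"op": "step_arm", "data": {
  "rotation": [
    [0,0,0],
    [0,0,0],
    [0,0,0],
    [0,0,0],
    [0,0,0],
    [0,0,0],
    [0,0,0],
    [0,0,0],
    [0,0,0]
  ],
  "slide": [
    [0,0,0],
    [0,0,0],
    [0,0,0],
    [0,0,0],
    [0,0,0],
    [0,0,0],
    [0,0,0],
    [0,0,0],
    [0,0,0]
  ],
  "grip": [0.44,0.46,0.48,0.52,0.56,0.7,0.85,1,1]
}}

```text
time: 18.85
tool_pos: [444.7, -230.8, 125.4]
orientation: [0.0, 1.0, -0.0, -0.0]
wrist_force: [-0.4, 0.2, 0.1]
finger_gap: 85.2
gripper_force: 0.0
```

Call:
{"op": "step_arm", "data": {
  "rotation": [
    [0,0,0],
    [0,0,0],
    [0,0,0],
    [0,0,0],
    [0,0,0]
  ],
  "slide": [
    [0,0,-0.2],
    [0,0,-0.4],
    [0,0,-0.6],
    [0,0,-0.85],
    [0,0,-0.85]
  ],
  "grip": [1,1,1,1,1]
}}

```text
time: 19.35
tool_pos: [446.5, -232.0, 214.5]
orientation: [0.0, 1.0, -0.002, 0.003]
wrist_force: [0.7, -1.1, 0.6]
finger_gap: 85.5
gripper_force: 0.0
```

Call:
{"op": "step_arm", "data": {
  "rotation": [
    [0,0,0],
    [0,0,0],
    [0,0,0]
  ],
  "slide": [
    [-0.35,0.35,0],
    [-0.6,0.7,0],
    [-0.8,0.9,0]
  ],
  "grip": [1,1,1]
}}

```text
time: 19.65
tool_pos: [525.4, -138.7, 209.4]
orientation: [-0.0, 1.0, 0.001, -0.0]
wrist_force: [0.8, -0.6, -0.9]
finger_gap: 85.2
gripper_force: 0.0
```

Call:
{"op": "step_arm", "data": {
  "rotation": [
    [0,0,0],
    [0,0,0],
    [0,0,0],
    [0,0,0]
  ],
  "slide": [
    [-0.35,0.35,0],
    [-0.6,0.7,0],
    [-0.8,0.9,0],
    [-0.8,0.9,0]
  ],
  "grip": [1,1,1,1]
}}

```text
time: 20.05
tool_pos: [606.1, -47.6, 208.1]
orientation: [-0.002, 1.0, 0.001, -0.001]
wrist_force: [0.0, 0.1, -0.9]
finger_gap: 85.4
gripper_force: 0.0
```

```bash
python3 - <<'E'
from h import *
c=camera_params("top"); p,d=grab_frame("top"); p=p[:,:,::-1].copy()
cv2.imwrite("pics/t4.png",cv2.resize(p[140:300,170:480],None,fx=2.5,fy=2.5,interpolation=cv2.INTER_CUBIC))
V=p.max(2)
q=np.zeros(V.shape,np.uint8);q[235:285,405:455]=V[235:285,405:455]<60
n,l,s,ce=cv2.connectedComponentsWithStats(q); i=1+np.argmax(s[1:,4]); print(ce[i],s[i],ray(c,*ce[i],165))
go(638.3,-14.0,212,np.pi/2)
E
```

```text
[436.27722772 259.46534653] [431 254  11  12 101] [ 445.40197404 -230.40503227  165.        ]
slide [-0.335  0.352 -0.036] pos [604.9 -49.3 208.5] t 20.1
y axis [-0.003  1.     0.   ] z axis [-2.5e-03  3.0e-04 -1.0e+00]
rot [ 0.    -0.003  0.004]
```

View pics/t4.png

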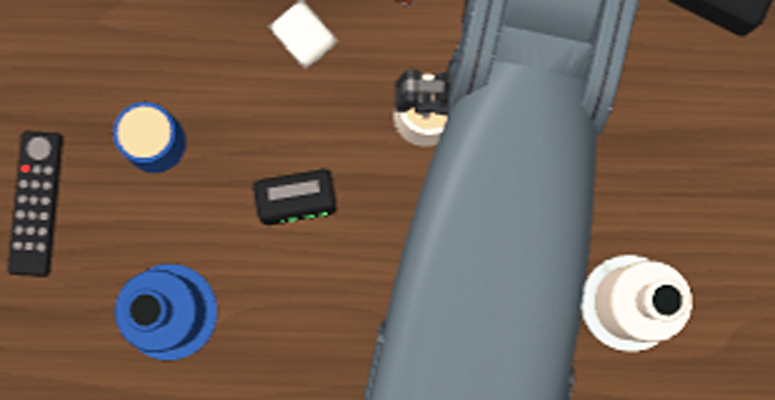

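Both carafes stand centred; the white mouth, at crop (666,299), maps to (445.4, -230.4) against the coaster's (444.9, -230.5). On to the white cup.

Call:
{"op": "step_arm", "data": {
  "rotation": [
    [0,0,0],
    [0,0,0],
    [0,0,0],
    [0,0,0]
  ],
  "slide": [
    [-0.2,0.2,0],
    [-0.33,0.35,0],
    [-0.33,0.35,0],
    [-0.33,0.35,0]
  ],
  "grip": [1,1,1,1]
}}

```text
time: 20.5
tool_pos: [636.9, -16.8, 209.9]
orientation: [0.0, 1.0, -0.0, -0.001]
wrist_force: [0.1, 0.1, 0.1]
finger_gap: 85.2
gripper_force: 0.0
```

```bash
python3 - <<'E'
from h import *
c=camera_params("wrist"); p,d=grab_frame("wrist"); p=p[:,:,::-1].copy()
hsv=cv2.cvtColor(p,cv2.COLOR_BGR2HSV)
H,S,V=hsv[...,0],hsv[...,1],hsv[...,2]
clay=((S>50)&(H<35)&(V>200)).astype(np.uint8); clay[:, :270]=0; clay[:,370:]=0
n,l,s,ce=cv2.connectedComponentsWithStats(clay); i=1+np.argmax(s[1:,4]); print(ce[i],s[i],ray(c,*ce[i],75))
go(638.3,-14,42,np.pi/2)
E
```

```text
[324.00708383 180.36363636] [ 301  158   47   46 1694] [637.34149204 -13.9881596   75.        ]
slide [-0.016  0.031  1.682] pos [636.9 -17.  210.2] t 20.55
y axis [ 0.001  1.    -0.001] z axis [-1.1e-03 -7.0e-04 -1.0e+00]
rot [-0.001 -0.001 -0.002]
```

Call:
{"op": "step_arm", "data": {
  "rotation": [
    [0,0,0],
    [0,0,0],
    [0,0,0],
    [0,0,0],
    [0,0,0]
  ],
  "slide": [
    [-0.01,0.03,0.2],
    [-0.01,0.03,0.5],
    [-0.01,0.03,0.8],
    [-0.01,0.03,0.95],
    [-0.01,0.03,0.95]
  ],
  "grip": [1,1,1,1,1]
}}

```text
time: 21.05
tool_pos: [635.9, -13.5, 112.2]
orientation: [0.001, 1.0, 0.0, -0.003]
wrist_force: [0.4, -0.4, 0.5]
finger_gap: 85.8
gripper_force: 0.0
```

```bash
python3 -c "
from h import *
go(638,-14,40,np.pi/2)"
```

```text
slide [-0.025 -0.005  0.722] pos [635.9 -13.5 112.2] t 21.05
y axis [0.001 1.    0.   ] z axis [-6.4e-03  5.0e-04 -1.0e+00]
rot [ 0.001 -0.008 -0.002]
```

Call:
{"op": "step_arm", "data": {
  "rotation": [
    [0,0,0],
    [0,0,0],
    [0,0,0],
    [0,0,0],
    [0,0,0],
    [0,0,0],
    [0,0,0]
  ],
  "slide": [
    [0,0,0],
    [0,0,0.2],
    [0,0,0.4],
    [0,0,0.58],
    [0,0,0.7],
    [0,0,0.74],
    [0,0,0.74]
  ],
  "grip": [1,1,1,1,1,1,1]
}}

```text
time: 21.75
tool_pos: [639.1, -12.9, 42.0]
orientation: [0.0, 1.0, -0.0, 0.0]
wrist_force: [0.6, -0.1, -0.5]
finger_gap: 85.3
gripper_force: 0.0
```

Call:
{"op": "step_arm", "data": {
  "rotation": [
    [0,0,0],
    [0,0,0],
    [0,0,0],
    [0,0,0],
    [0,0,0],
    [0,0,0],
    [0,0,0],
    [0,0,0],
    [0,0,0],
    [0,0,0]
  ],
  "slide": [
    [0,0,0],
    [0,0,0],
    [0,0,0],
    [0,0,0],
    [0,0,0],
    [0,0,0],
    [0,0,0],
    [0,0,0],
    [0,0,0],
    [0,0,0]
  ],
  "grip": [1,0.92,0.88,0.84,0.81,0.78,0.76,0.74,0.65,0.55]
}}

```text
time: 22.75
tool_pos: [639.5, -13.0, 42.7]
orientation: [0.0, 1.0, -0.0, 0.001]
wrist_force: [0.4, -0.1, 4.6]
finger_gap: 59.9
gripper_force: 64.9
```

Call:
{"op": "step_arm", "data": {
  "rotation": [
    [0,0,0],
    [0,0,0],
    [0,0,0],
    [0,0,0],
    [0,0,0]
  ],
  "slide": [
    [0,0,-0.02],
    [0,0,-0.06],
    [0,0,-0.12],
    [0,0,-0.2],
    [0,0,-0.2]
  ],
  "grip": [0.55,0.55,0.55,0.55,0.55]
}}

```text
time: 23.25
tool_pos: [639.8, -12.8, 63.1]
orientation: [-0.0, 1.0, -0.0, 0.001]
wrist_force: [-0.1, 0.1, -1.2]
finger_gap: 59.9
gripper_force: 64.8
```

```bash
python3 - <<'E'
from h import *
c=camera_params("wrist"); p,d=grab_frame("wrist"); cv2.imwrite("pics/w5.png",p[:,:,::-1])
s=read_state(); print(s["finger_gap"],s["tool_pos"])
R,t=np.array(c["R"]),np.array(c["t"])
q=R@(s["tool_pos"]*[1,1,0]+[0,0,95])+t; print(c["fx"]*q[0]/q[2]+c["cx"],c["fy"]*q[1]/q[2]+c["cy"])
E
```

```text
60.01087505664551 [639.54459647 -12.84362302  62.55360632]
320.61712248676474 261.06891234679597
```

View pics/w5.png

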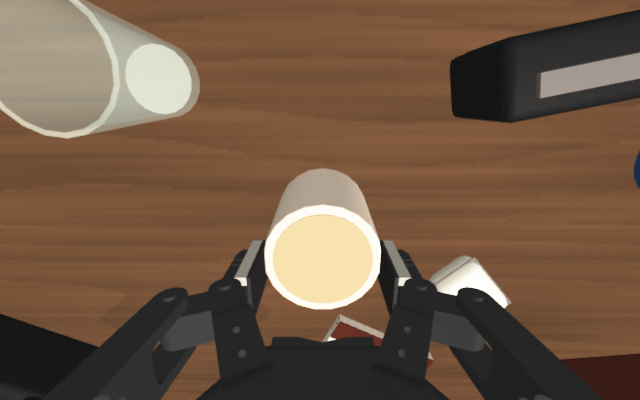

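The cup is held straight, its disc centred at (323,258) against a predicted (321,261). I'll lift it to clearance height and carry it to the white carafe.

Call:
{"op": "step_arm", "data": {
  "rotation": [
    [0,0,0],
    [0,0,0],
    [0,0,0],
    [0,0,0],
    [0,0,0],
    [0,0,0]
  ],
  "slide": [
    [0,0,-0.1],
    [0,0,-0.25],
    [0,0,-0.4],
    [0,0,-0.55],
    [0,0,-0.7],
    [0,0,-0.82]
  ],
  "grip": [0.55,0.55,0.55,0.55,0.55,0.55]
}}

```text
time: 23.9
tool_pos: [639.4, -12.9, 145.9]
orientation: [0.0, 1.0, -0.0, 0.001]
wrist_force: [0.6, 0.3, -1.1]
finger_gap: 59.5
gripper_force: 64.9
```

Call:
{"op": "step_arm", "data": {
  "rotation": [
    [0,0,0],
    [0,0,0],
    [0,0,0],
    [0,0,0],
    [0,0,0],
    [0,0,0],
    [0,0,0]
  ],
  "slide": [
    [0,0,-0.15],
    [0,0,-0.3],
    [0,0,-0.45],
    [0,0,-0.6],
    [0,0,-0.75],
    [0,0,-0.82],
    [0,0,-0.82]
  ],
  "grip": [0.55,0.55,0.55,0.55,0.55,0.55,0.55]
}}

```text
time: 24.6
tool_pos: [639.6, -12.9, 227.4]
orientation: [0.0, 1.0, -0.0, 0.002]
wrist_force: [0.8, 0.7, -2.1]
finger_gap: 59.7
gripper_force: 65.0
```

Call:
{"op": "step_arm", "data": {
  "rotation": [
    [0,0,0],
    [0,0,0],
    [0,0,0],
    [0,0,0],
    [0,0,0]
  ],
  "slide": [
    [0.1,-0.1,0],
    [0.3,-0.3,0],
    [0.5,-0.5,0],
    [0.7,-0.7,0],
    [0.85,-0.9,0]
  ],
  "grip": [0.55,0.55,0.55,0.55,0.55]
}}

```text
time: 25.1
tool_pos: [552.0, -103.2, 224.4]
orientation: [-0.0, 1.0, 0.0, -0.001]
wrist_force: [-0.3, -0.6, -1.1]
finger_gap: 59.8
gripper_force: 65.0
```

Call:
{"op": "step_arm", "data": {
  "rotation": [
    [0,0,0],
    [0,0,0],
    [0,0,0],
    [0,0,0],
    [0,0,0],
    [0,0,0]
  ],
  "slide": [
    [0.2,-0.2,0],
    [0.4,-0.4,0],
    [0.6,-0.6,0],
    [0.75,-0.75,0],
    [0.85,-0.9,0],
    [0.85,-0.9,0]
  ],
  "grip": [0.55,0.55,0.55,0.55,0.55,0.55]
}}

```text
time: 25.7
tool_pos: [467.1, -194.1, 224.6]
orientation: [0.002, 1.0, -0.0, -0.001]
wrist_force: [0.1, 0.3, -1.1]
finger_gap: 59.8
gripper_force: 65.0
```

```bash
python3 -c "
from h import *
go(445.6,-230.4,150,np.pi/2)"
```

```text
slide [ 0.213 -0.363  0.747] pos [ 467.1 -194.1  224.6] t 25.7
y axis [ 0.003  1.    -0.   ] z axis [-1.7e-03 -1.0e-04 -1.0e+00]
rot [-0.    -0.002 -0.004]
```

Call:
{"op": "step_arm", "data": {
  "rotation": [
    [0,0,0],
    [0,0,0],
    [0,0,0],
    [0,0,0],
    [0,0,0],
    [0,0,0]
  ],
  "slide": [
    [0.07,-0.12,0],
    [0.15,-0.25,0],
    [0.2,-0.33,0],
    [0.21,-0.36,0],
    [0.21,-0.36,0],
    [0.21,-0.36,0]
  ],
  "grip": [0.55,0.55,0.55,0.55,0.55,0.55]
}}

```text
time: 26.3
tool_pos: [447.9, -228.5, 225.3]
orientation: [-0.0, 1.0, 0.0, 0.0]
wrist_force: [-0.2, 0.0, -1.6]
finger_gap: 59.8
gripper_force: 65.1
```

```bash
python3 - <<'E'
from h import *
go(445.6,-230.4,150,np.pi/2)
p,d=grab_frame("scene"); cv2.imwrite("pics/s6.png",cv2.resize(p[90:260,120:320,::-1],None,fx=3,fy=3,interpolation=cv2.INTER_CUBIC))
E
```

```text
slide [ 0.023 -0.019  0.753] pos [ 447.9 -228.5  225.3] t 26.3
y axis [-0.  1.  0.] z axis [ 1.e-04  5.e-04 -1.e+00]
rot [0.001 0.    0.   ]
```

View pics/s6.png

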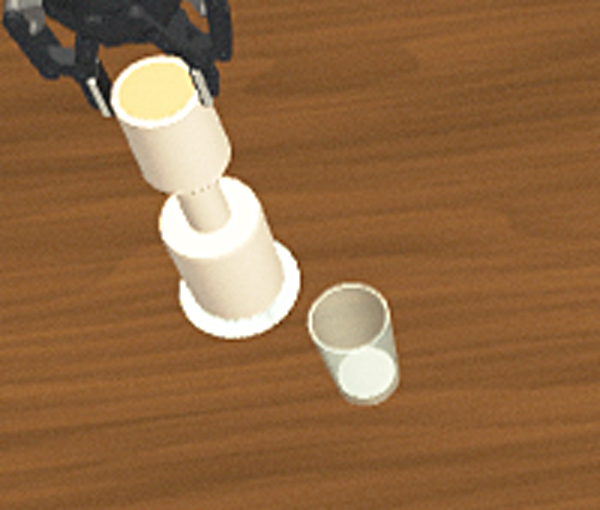

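The cup hangs straight above the neck (cup rim around crop (190,170), carafe axis in line). I'll make a 2 mm correction and lower.

Call:
{"op": "step_arm", "data": {
  "rotation": [
    [0,0,0],
    [0,0,0],
    [0,0,0],
    [0,0,0],
    [0,0,0],
    [0,0,0],
    [0,0,0],
    [0,0,0],
    [0,0,0],
    [0,0,0]
  ],
  "slide": [
    [0.02,-0.02,0],
    [0.02,-0.02,0.1],
    [0.02,-0.02,0.2],
    [0.02,-0.02,0.3],
    [0.02,-0.02,0.4],
    [0.02,-0.02,0.5],
    [0.02,-0.02,0.6],
    [0.02,-0.02,0.67],
    [0.02,-0.02,0.71],
    [0.02,-0.02,0.71]
  ],
  "grip": [0.55,0.55,0.55,0.55,0.55,0.55,0.55,0.55,0.55,0.55]
}}

```text
time: 27.35
tool_pos: [445.3, -230.6, 153.7]
orientation: [0.0, 1.0, 0.0, -0.0]
wrist_force: [0.2, -0.3, -1.6]
finger_gap: 59.8
gripper_force: 65.1
```

Call:
{"op": "step_arm", "data": {
  "rotation": [
    [0,0,0],
    [0,0,0],
    [0,0,0],
    [0,0,0],
    [0,0,0]
  ],
  "slide": [
    [0,0,0],
    [0,0,0.01],
    [0,0,0.02],
    [0,0,0.03],
    [0,0,0.03]
  ],
  "grip": [0.55,0.55,0.55,0.55,0.55]
}}

```text
time: 27.85
tool_pos: [445.7, -230.8, 151.4]
orientation: [0.0, 1.0, 0.0, -0.0]
wrist_force: [0.5, -0.3, -2.0]
finger_gap: 59.8
gripper_force: 65.1
```

Call:
{"op": "step_arm", "data": {
  "rotation": [
    [0,0,0],
    [0,0,0],
    [0,0,0],
    [0,0,0]
  ],
  "slide": [
    [0,0,0.01],
    [0,0,0.02],
    [0,0,0.03],
    [0,0,0.03]
  ],
  "grip": [0.55,0.55,0.55,0.55]
}}

```text
time: 28.25
tool_pos: [445.6, -230.7, 148.2]
orientation: [0.0, 1.0, 0.0, -0.0]
wrist_force: [-0.2, 0.9, -1.5]
finger_gap: 59.7
gripper_force: 65.1
```

Call:
{"op": "step_arm", "data": {
  "rotation": [
    [0,0,0],
    [0,0,0],
    [0,0,0]
  ],
  "slide": [
    [0,0,0.005],
    [0,0,0.01],
    [0,0,0.01]
  ],
  "grip": [0.55,0.55,0.55]
}}

```text
time: 28.55
tool_pos: [445.8, -230.8, 147.7]
orientation: [0.0, 1.0, -0.0, 0.0]
wrist_force: [-0.1, 0.8, -1.0]
finger_gap: 59.7
gripper_force: 65.2
```

Call:
{"op": "step_arm", "data": {
  "rotation": [
    [0,0,0],
    [0,0,0],
    [0,0,0]
  ],
  "slide": [
    [0,0,0.005],
    [0,0,0.01],
    [0,0,0.01]
  ],
  "grip": [0.55,0.55,0.55]
}}

```text
time: 28.85
tool_pos: [446.0, -230.9, 147.7]
orientation: [-0.0, 1.0, -0.0, 0.001]
wrist_force: [-1.5, 2.0, 5.2]
finger_gap: 60.0
gripper_force: 65.8
```

Call:
{"op": "step_arm", "data": {
  "rotation": [
    [0,0,0],
    [0,0,0],
    [0,0,0],
    [0,0,0],
    [0,0,0],
    [0,0,0],
    [0,0,0],
    [0,0,0]
  ],
  "slide": [
    [0,0,0],
    [0,0,0],
    [0,0,0],
    [0,0,0],
    [0,0,0],
    [0,0,0],
    [0,0,0],
    [0,0,0]
  ],
  "grip": [0.7,0.72,0.75,0.8,0.9,1,1,1]
}}

```text
time: 29.65
tool_pos: [445.6, -230.8, 146.3]
orientation: [0.0, 1.0, 0.0, -0.0]
wrist_force: [0.6, -0.0, 0.2]
finger_gap: 85.3
gripper_force: 0.0
```

Call:
{"op": "step_arm", "data": {
  "rotation": [
    [0,0,0],
    [0,0,0],
    [0,0,0],
    [0,0,0],
    [0,0,0],
    [0,0,0]
  ],
  "slide": [
    [0,0,-0.1],
    [0,0,-0.25],
    [0,0,-0.4],
    [0,0,-0.6],
    [0,0,-0.75],
    [0,0,-0.75]
  ],
  "grip": [1,1,1,1,1,1]
}}

```text
time: 30.25
tool_pos: [447.4, -232.0, 225.8]
orientation: [-0.0, 1.0, -0.002, 0.003]
wrist_force: [0.6, -0.7, -0.1]
finger_gap: 85.6
gripper_force: 0.0
```

Call:
{"op": "step_arm", "data": {
  "rotation": [
    [0,0,0],
    [0,0,0],
    [0,0,0],
    [0,0,0]
  ],
  "slide": [
    [-0.1,0.3,0],
    [-0.2,0.6,0],
    [-0.3,0.95,0],
    [-0.3,0.95,0]
  ],
  "grip": [1,1,1,1]
}}

```text
time: 30.65
tool_pos: [476.3, -132.3, 221.5]
orientation: [-0.002, 1.0, 0.001, 0.0]
wrist_force: [0.2, -0.9, 0.4]
finger_gap: 85.4
gripper_force: 0.0
```

Call:
{"op": "step_arm", "data": {
  "rotation": [
    [0,0,0],
    [0,0,0],
    [0,0,0]
  ],
  "slide": [
    [-0.1,0.4,0],
    [-0.2,0.8,0],
    [-0.3,1,0]
  ],
  "grip": [1,1,1]
}}

```text
time: 30.95
tool_pos: [505.7, -33.9, 221.5]
orientation: [-0.001, 1.0, 0.0, 0.0]
wrist_force: [0.4, 0.1, 1.4]
finger_gap: 85.3
gripper_force: 0.0
```

Call:
{"op": "step_arm", "data": {
  "rotation": [
    [0,0,0],
    [0,0,0],
    [0,0,0]
  ],
  "slide": [
    [-0.1,0.4,0],
    [-0.2,0.8,0],
    [-0.3,1,0]
  ],
  "grip": [1,1,1]
}}

```text
time: 31.25
tool_pos: [535.8, 66.4, 221.4]
orientation: [-0.001, 1.0, 0.0, -0.0]
wrist_force: [0.9, -0.7, 0.0]
finger_gap: 85.6
gripper_force: 0.0
```

Call:
{"op": "step_arm", "data": {
  "rotation": [
    [0,0,0],
    [0,0,0],
    [0,0,0]
  ],
  "slide": [
    [-0.1,0.4,0],
    [-0.2,0.8,0],
    [-0.3,1,0]
  ],
  "grip": [1,1,1]
}}

```text
time: 31.55
tool_pos: [565.9, 166.5, 221.1]
orientation: [-0.001, 1.0, 0.0, -0.0]
wrist_force: [-0.2, -0.7, 0.2]
finger_gap: 85.7
gripper_force: 0.0
```

Call:
{"op": "step_arm", "data": {
  "rotation": [
    [0,0,0],
    [0,0,0],
    [0,0,0],
    [0,0,0],
    [0,0,0]
  ],
  "slide": [
    [-0.1,0.4,0],
    [-0.2,0.8,0],
    [-0.3,1,0],
    [-0.3,1,0],
    [-0.3,1,0]
  ],
  "grip": [1,1,1,1,1]
}}

```text
time: 32.05
tool_pos: [595.8, 263.7, 220.7]
orientation: [-0.0, 1.0, -0.001, -0.001]
wrist_force: [-1.0, 0.1, -0.2]
finger_gap: 84.9
gripper_force: 0.0
```

```bash
python3 - <<'E'
from h import *
go(603.1,270.4,212,np.pi/2)
p,d=grab_frame("scene"); cv2.imwrite("pics/s7.png",cv2.resize(p[90:290,140:480,::-1],None,fx=2.3,fy=2.3,interpolation=cv2.INTER_CUBIC))
E
```

```text
slide [-0.073  0.067  0.086] pos [595.8 263.7 220.7] t 32.05
y axis [-0.     1.    -0.001] z axis [-0.0011 -0.0013 -1.    ]
rot [-0.002 -0.001  0.   ]
```

View pics/s7.png

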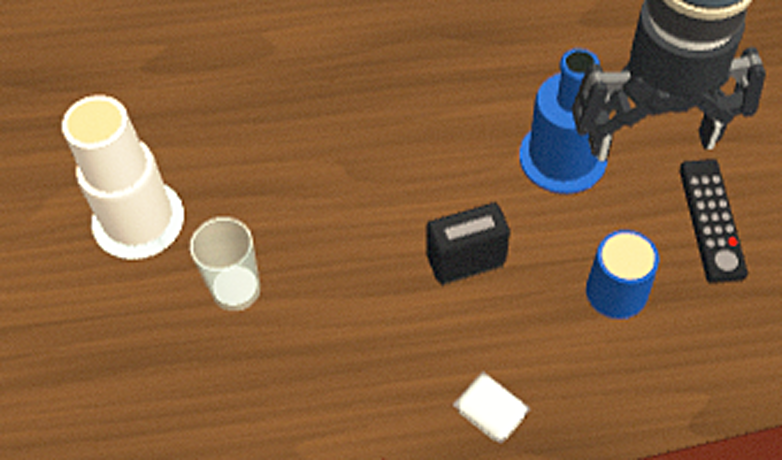

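The white set is capped squarely (cup top at crop (96,122), rim seated evenly). The blue cup is at crop (625,265) and is next.

Call:
{"op": "step_arm", "data": {
  "rotation": [
    [0,0,0],
    [0,0,0],
    [0,0,0],
    [0,0,0],
    [0,0,0],
    [0,0,0]
  ],
  "slide": [
    [-0.07,0.07,0.1],
    [-0.07,0.07,0.4],
    [-0.07,0.07,0.7],
    [-0.07,0.07,0.95],
    [-0.07,0.07,0.95],
    [-0.07,0.07,0.95]
  ],
  "grip": [1,1,1,1,1,1]
}}

```text
time: 32.7
tool_pos: [602.3, 270.4, 125.9]
orientation: [0.001, 1.0, -0.0, -0.001]
wrist_force: [0.2, 0.7, 1.3]
finger_gap: 85.6
gripper_force: 0.0
```

Call:
{"op": "step_arm", "data": {
  "rotation": [
    [0,0,0],
    [0,0,0]
  ],
  "slide": [
    [0,0,0],
    [0,0,0]
  ],
  "grip": [1,1]
}}

```text
time: 32.9
tool_pos: [604.3, 271.5, 129.1]
orientation: [0.0, 1.0, 0.001, 0.002]
wrist_force: [-0.3, -0.3, -0.5]
finger_gap: 85.4
gripper_force: 0.0
```

```bash
python3 - <<'E'
from h import *
c=camera_params("wrist"); p,d=grab_frame("wrist"); p=p[:,:,::-1].copy()
hsv=cv2.cvtColor(p,cv2.COLOR_BGR2HSV)
H,S,V=hsv[...,0],hsv[...,1],hsv[...,2]
clay=((S>50)&(H<35)&(V>200)).astype(np.uint8); clay[:, :250]=0; clay[:,390:]=0
n,l,s,ce=cv2.connectedComponentsWithStats(clay); i=1+np.argmax(s[1:,4]); print(ce[i],s[i],ray(c,*ce[i],75))
go(603.1,270.4,42,np.pi/2)
E
```

```text
[320.21043827 203.01405152] [ 289  174   64   60 2989] [602.60769474 270.83407529  75.        ]
slide [ 0.013 -0.012  0.868] pos [604.1 271.5 128.8] t 32.95
y axis [0.    1.    0.001] z axis [ 0.0039  0.0013 -1.    ]
rot [ 0.002  0.005 -0.   ]
```

Call:
{"op": "step_arm", "data": {
  "rotation": [
    [0,0,0],
    [0,0,0],
    [0,0,0],
    [0,0,0],
    [0,0,0],
    [0,0,0],
    [0,0,0],
    [0,0,0]
  ],
  "slide": [
    [0.01,0,0],
    [0.01,0,0.2],
    [0.01,0,0.4],
    [0.01,0,0.6],
    [0.01,0,0.76],
    [0.01,0,0.83],
    [0.01,0,0.85],
    [0.01,0,0.85]
  ],
  "grip": [1,1,1,1,1,1,1,1]
}}

```text
time: 33.75
tool_pos: [602.1, 271.4, 42.0]
orientation: [-0.0, 1.0, 0.0, 0.0]
wrist_force: [0.2, -0.0, 0.3]
finger_gap: 85.4
gripper_force: 0.0
```

Call:
{"op": "step_arm", "data": {
  "rotation": [
    [0,0,0],
    [0,0,0],
    [0,0,0],
    [0,0,0],
    [0,0,0],
    [0,0,0],
    [0,0,0],
    [0,0,0],
    [0,0,0],
    [0,0,0]
  ],
  "slide": [
    [0,0,0],
    [0,0,0],
    [0,0,0],
    [0,0,0],
    [0,0,0],
    [0,0,0],
    [0,0,0],
    [0,0,0],
    [0,0,0],
    [0,0,0]
  ],
  "grip": [1,0.92,0.88,0.84,0.81,0.78,0.76,0.74,0.65,0.55]
}}

```text
time: 34.75
tool_pos: [602.1, 271.3, 42.0]
orientation: [0.0, 1.0, 0.0, 0.001]
wrist_force: [-0.6, -0.7, 3.4]
finger_gap: 59.3
gripper_force: 65.1
```

Call:
{"op": "step_arm", "data": {
  "rotation": [
    [0,0,0],
    [0,0,0],
    [0,0,0],
    [0,0,0],
    [0,0,0]
  ],
  "slide": [
    [0,0,-0.02],
    [0,0,-0.06],
    [0,0,-0.12],
    [0,0,-0.2],
    [0,0,-0.2]
  ],
  "grip": [0.55,0.55,0.55,0.55,0.55]
}}

```text
time: 35.25
tool_pos: [602.9, 271.6, 63.4]
orientation: [0.0, 1.0, 0.001, 0.001]
wrist_force: [0.1, 1.1, -1.7]
finger_gap: 59.1
gripper_force: 64.7
```

Call:
{"op": "step_arm", "data": {
  "rotation": [
    [0,0,0],
    [0,0,0],
    [0,0,0],
    [0,0,0],
    [0,0,0],
    [0,0,0]
  ],
  "slide": [
    [0,0,-0.1],
    [0,0,-0.25],
    [0,0,-0.4],
    [0,0,-0.55],
    [0,0,-0.7],
    [0,0,-0.82]
  ],
  "grip": [0.55,0.55,0.55,0.55,0.55,0.55]
}}

```text
time: 35.85
tool_pos: [602.4, 271.4, 145.9]
orientation: [0.0, 1.0, 0.0, 0.001]
wrist_force: [0.6, 0.5, -1.4]
finger_gap: 58.9
gripper_force: 64.7
```

Call:
{"op": "step_arm", "data": {
  "rotation": [
    [0,0,0],
    [0,0,0],
    [0,0,0],
    [0,0,0],
    [0,0,0],
    [0,0,0],
    [0,0,0]
  ],
  "slide": [
    [0,0,-0.15],
    [0,0,-0.3],
    [0,0,-0.45],
    [0,0,-0.6],
    [0,0,-0.75],
    [0,0,-0.84],
    [0,0,-0.84]
  ],
  "grip": [0.55,0.55,0.55,0.55,0.55,0.55,0.55]
}}

```text
time: 36.55
tool_pos: [602.6, 271.5, 229.8]
orientation: [0.0, 1.0, 0.001, 0.002]
wrist_force: [-0.7, -1.0, -1.3]
finger_gap: 59.4
gripper_force: 64.7
```

Call:
{"op": "step_arm", "data": {
  "rotation": [
    [0,0,0],
    [0,0,0],
    [0,0,0],
    [0,0,0],
    [0,0,0]
  ],
  "slide": [
    [0.1,-0.01,0],
    [0.3,-0.03,0],
    [0.5,-0.06,0],
    [0.7,-0.08,0],
    [0.85,-0.1,0]
  ],
  "grip": [0.55,0.55,0.55,0.55,0.55]
}}

```text
time: 37.05
tool_pos: [515.1, 261.0, 226.5]
orientation: [-0.0, 1.0, -0.0, -0.001]
wrist_force: [-0.1, 0.0, -1.9]
finger_gap: 59.6
gripper_force: 64.8
```

Call:
{"op": "step_arm", "data": {
  "rotation": [
    [0,0,0],
    [0,0,0],
    [0,0,0],
    [0,0,0],
    [0,0,0],
    [0,0,0],
    [0,0,0],
    [0,0,0]
  ],
  "slide": [
    [0.2,-0.03,0],
    [0.4,-0.06,0],
    [0.6,-0.09,0],
    [0.75,-0.12,0],
    [0.85,-0.13,0],
    [0.9,-0.13,0],
    [0.9,-0.13,0],
    [0.9,-0.13,0]
  ],
  "grip": [0.55,0.55,0.55,0.55,0.55,0.55,0.55,0.55]
}}

```text
time: 37.85
tool_pos: [427.2, 248.3, 227.2]
orientation: [0.0, 1.0, -0.0, 0.0]
wrist_force: [-0.7, 0.7, -2.3]
finger_gap: 59.0
gripper_force: 64.8
```

```bash
python3 - <<'E'
from h import *
go(425.3,248.2,152,np.pi/2)
p,d=grab_frame("scene"); cv2.imwrite("pics/s8.png",cv2.resize(p[60:230,300:500,::-1],None,fx=3,fy=3,interpolation=cv2.INTER_CUBIC))
E
```

```text
slide [ 0.019 -0.001  0.752] pos [427.2 248.3 227.2] t 37.85
y axis [ 0.  1. -0.] z axis [ 4.e-04 -0.e+00 -1.e+00]
rot [-0.  0. -0.]
```

View pics/s8.png

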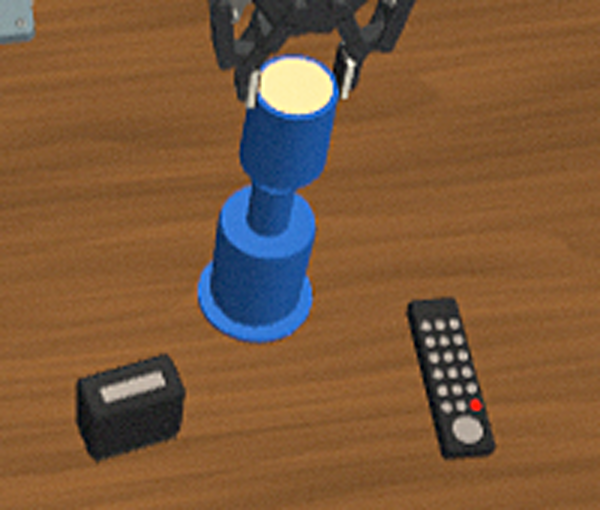

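The cup is upright over the neck (rim around crop (286,170), carafe axis in line). I'll lower it.

Call:
{"op": "step_arm", "data": {
  "rotation": [
    [0,0,0],
    [0,0,0],
    [0,0,0],
    [0,0,0],
    [0,0,0],
    [0,0,0],
    [0,0,0],
    [0,0,0],
    [0,0,0],
    [0,0,0]
  ],
  "slide": [
    [0.02,0,0],
    [0.02,0,0.1],
    [0.02,0,0.2],
    [0.02,0,0.3],
    [0.02,0,0.4],
    [0.02,0,0.5],
    [0.02,0,0.6],
    [0.02,0,0.69],
    [0.02,0,0.74],
    [0.02,0,0.74]
  ],
  "grip": [0.55,0.55,0.55,0.55,0.55,0.55,0.55,0.55,0.55,0.55]
}}

```text
time: 38.9
tool_pos: [424.1, 248.0, 152.3]
orientation: [0.0, 1.0, -0.0, -0.001]
wrist_force: [-1.0, 0.1, -0.8]
finger_gap: 59.4
gripper_force: 64.8
```

Call:
{"op": "step_arm", "data": {
  "rotation": [
    [0,0,0],
    [0,0,0],
    [0,0,0],
    [0,0,0],
    [0,0,0]
  ],
  "slide": [
    [0,0,0],
    [0,0,0.01],
    [0,0,0.02],
    [0,0,0.03],
    [0,0,0.03]
  ],
  "grip": [0.55,0.55,0.55,0.55,0.55]
}}

```text
time: 39.4
tool_pos: [424.7, 248.2, 150.4]
orientation: [0.0, 1.0, 0.0, -0.0]
wrist_force: [0.5, -0.1, -1.2]
finger_gap: 59.0
gripper_force: 64.8
```

Call:
{"op": "step_arm", "data": {
  "rotation": [
    [0,0,0],
    [0,0,0],
    [0,0,0]
  ],
  "slide": [
    [0,0,0.005],
    [0,0,0.01],
    [0,0,0.01]
  ],
  "grip": [0.55,0.55,0.55]
}}

```text
time: 39.7
tool_pos: [424.7, 248.2, 149.3]
orientation: [0.0, 1.0, -0.0, -0.0]
wrist_force: [0.1, -0.2, -2.2]
finger_gap: 59.0
gripper_force: 64.8
```

Call:
{"op": "step_arm", "data": {
  "rotation": [
    [0,0,0],
    [0,0,0],
    [0,0,0]
  ],
  "slide": [
    [0,0,0.005],
    [0,0,0.01],
    [0,0,0.01]
  ],
  "grip": [0.55,0.55,0.55]
}}

```text
time: 40.0
tool_pos: [424.7, 248.2, 148.3]
orientation: [-0.0, 1.0, -0.0, -0.0]
wrist_force: [-0.5, 0.4, -0.9]
finger_gap: 59.6
gripper_force: 64.8
```

Call:
{"op": "step_arm", "data": {
  "rotation": [
    [0,0,0],
    [0,0,0],
    [0,0,0]
  ],
  "slide": [
    [0,0,0.005],
    [0,0,0.01],
    [0,0,0.01]
  ],
  "grip": [0.55,0.55,0.55]
}}

```text
time: 40.3
tool_pos: [424.6, 248.2, 147.3]
orientation: [0.0, 1.0, -0.0, -0.0]
wrist_force: [0.2, -0.5, -1.1]
finger_gap: 59.3
gripper_force: 64.8
```

Call:
{"op": "step_arm", "data": {
  "rotation": [
    [0,0,0],
    [0,0,0],
    [0,0,0]
  ],
  "slide": [
    [0,0,0.005],
    [0,0,0.008],
    [0,0,0.008]
  ],
  "grip": [0.55,0.55,0.55]
}}

```text
time: 40.6
tool_pos: [424.8, 248.2, 147.0]
orientation: [0.0, 1.0, 0.0, 0.0]
wrist_force: [-0.8, -0.5, 0.3]
finger_gap: 59.0
gripper_force: 65.0
```

Contact is starting; 0.4 mm more, then release and withdraw.

Call:
{"op": "step_arm", "data": {
  "rotation": [
    [0,0,0],
    [0,0,0],
    [0,0,0]
  ],
  "slide": [
    [0,0,0.004],
    [0,0,0.004],
    [0,0,0.004]
  ],
  "grip": [0.55,0.55,0.55]
}}

```text
time: 40.9
tool_pos: [424.9, 248.2, 147.0]
orientation: [0.0, 1.0, 0.0, 0.0]
wrist_force: [-3.0, -1.3, 4.9]
finger_gap: 59.0
gripper_force: 65.3
```

Call:
{"op": "step_arm", "data": {
  "rotation": [
    [0,0,0],
    [0,0,0],
    [0,0,0],
    [0,0,0],
    [0,0,0],
    [0,0,0],
    [0,0,0],
    [0,0,0]
  ],
  "slide": [
    [0,0,0],
    [0,0,0],
    [0,0,0],
    [0,0,0],
    [0,0,0],
    [0,0,0],
    [0,0,0],
    [0,0,0]
  ],
  "grip": [0.7,0.72,0.75,0.8,0.9,1,1,1]
}}

```text
time: 41.7
tool_pos: [424.7, 248.2, 146.2]
orientation: [0.0, 1.0, -0.0, -0.0]
wrist_force: [0.6, -0.9, 0.3]
finger_gap: 85.4
gripper_force: 0.0
```

Call:
{"op": "step_arm", "data": {
  "rotation": [
    [0,0,0],
    [0,0,0],
    [0,0,0],
    [0,0,0],
    [0,0,0],
    [0,0,0]
  ],
  "slide": [
    [0,0,-0.1],
    [0,0,-0.25],
    [0,0,-0.4],
    [0,0,-0.6],
    [0,0,-0.8],
    [0,0,-0.8]
  ],
  "grip": [1,1,1,1,1,1]
}}

```text
time: 42.3
tool_pos: [426.8, 249.1, 231.1]
orientation: [0.0, 1.0, 0.002, 0.004]
wrist_force: [-0.1, 0.3, 1.4]
finger_gap: 85.2
gripper_force: 0.0
```

Call:
{"op": "step_arm", "data": {
  "rotation": [
    [0,0,0],
    [0,0,0],
    [0,0,0],
    [0,0,0],
    [0,0,0]
  ],
  "slide": [
    [0.15,-0.3,0],
    [0.3,-0.6,0],
    [0.5,-0.95,0],
    [0.5,-0.95,0],
    [0.5,-0.95,0]
  ],
  "grip": [1,1,1,1,1]
}}

```text
time: 42.8
tool_pos: [374.8, 153.0, 226.3]
orientation: [0.001, 1.0, 0.0, 0.001]
wrist_force: [-0.2, -0.4, 0.3]
finger_gap: 85.6
gripper_force: 0.0
```

```bash
python3 - <<'E'
from h import *
p,d=grab_frame("scene"); cv2.imwrite("pics/s9.png",cv2.resize(p[90:290,140:480,::-1],None,fx=2.3,fy=2.3,interpolation=cv2.INTER_CUBIC))
c=camera_params("top"); p,d=grab_frame("top"); p=p[:,:,::-1].copy()
hsv=cv2.cvtColor(p,cv2.COLOR_BGR2HSV); H,S,V=hsv[...,0],hsv[...,1],hsv[...,2]
clay=((S>50)&(H<30)&(V>200)).astype(np.uint8)
for x0,x1 in((205,265),(405,460)):
    q=np.zeros(V.shape,np.uint8);q[235:290,x0:x1]=clay[235:290,x0:x1]
    n,l,s,ce=cv2.connectedComponentsWithStats(q); i=1+np.argmax(s[1:,4]); print(ce[i],s[i],ray(c,*ce[i],180))
E
```

```text
[226.10115607 261.54046243] [216 252  22  20 346] [429.78159586 249.49309726 180.        ]
[438.01808786 259.17571059] [427 248  22  23 387] [ 445.77062394 -230.7079223   180.        ]
```

View pics/s9.png

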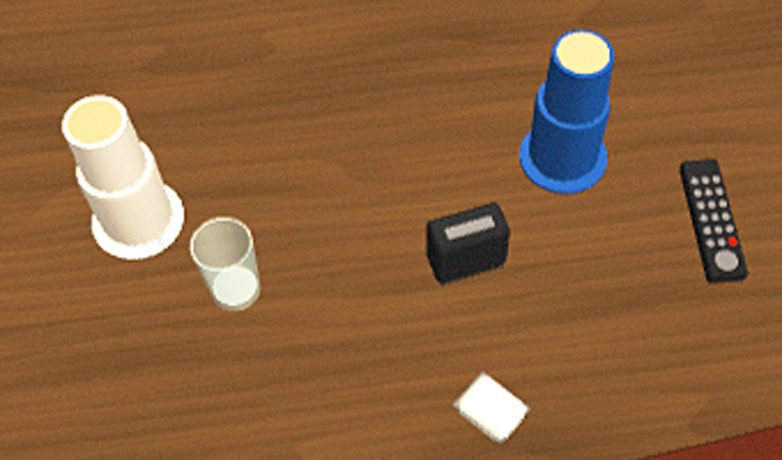

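Both sets are capped in the scene view (cup tops at crop (583,53) and (96,122)). The blue cup measures about 4 mm off in x, so I'll check it and its tilt with depth.

```bash
python3 - <<'E'
from h import *
for cam,boxes in(("top",((205,265,235,290),(405,460,235,290))),("scene",((380,410,100,125),(165,200,128,160)))):
    c=camera_params(cam); p,d=grab_frame(cam); p=p[:,:,::-1].copy()
    if cam=="top": cv2.imwrite("pics/t10.png",cv2.resize(p[215:315,175:300],None,fx=6,fy=6,interpolation=cv2.INTER_CUBIC))
    hsv=cv2.cvtColor(p,cv2.COLOR_BGR2HSV); H,S,V=cv2.split(hsv)
    clay=((S>50)&(H<35)&(V>200)).astype(np.uint8)
    for x0,x1,y0,y1 in boxes:
        q=np.zeros(V.shape,np.uint8);q[y0:y1,x0:x1]=clay[y0:y1,x0:x1]
        n,l,s,ce=cv2.connectedComponentsWithStats(q); i=1+np.argmax(s[1:,4])
        m=cv2.erode((l==i).astype(np.uint8),np.ones((3,3))); v,u=np.nonzero(m); z=d[v,u]
        X=(np.c_[(u-c["cx"])/c["fx"]*z,(v-c["cy"])/c["fy"]*z,z]-c["t"])@c["R"]
        A=np.c_[X[:,:2]-X[:,:2].mean(0),np.ones(len(X))]; k=np.linalg.lstsq(A,X[:,2],rcond=None)[0]
        print(cam,ce[i].round(1),s[i],ray(c,*ce[i],180).round(1),"depth mean",X.mean(0).round(1),"slope deg",np.degrees(k[:2]).round(1))
E
```

```text
top [226.1 261.4] [216 252  22  20 340] [430.1 249.5 180. ] depth mean [430.1 249.4 180.6] slope deg [-0.1 -0.5]
top [438.  259.2] [427 248  22  23 387] [ 445.8 -230.7  180. ] depth mean [ 445.7 -230.6  180.7] slope deg [0.1 0.6]
scene [393.1 112.8] [382 104  23  18 314] [427.5 247.2 180. ] depth mean [430.2 246.3 183.2] slope deg [ 58.2 -20.7]
scene [180.6 142.5] [169 134  24  18 336] [ 446.2 -232.   180. ] depth mean [ 450.9 -230.4  186. ] slope deg [61.6 21.6]
```

View pics/t10.png

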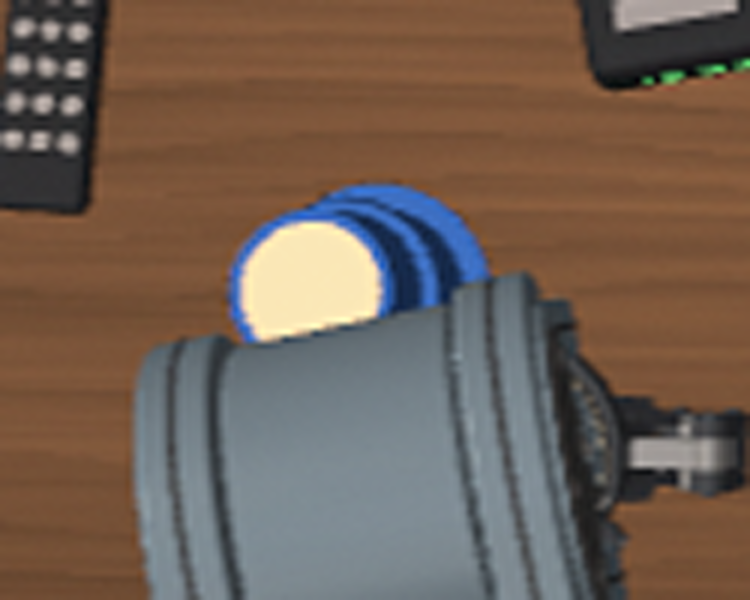

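The top view shows the arm hiding part of the blue disc, which explains the apparent offset. Both tops are level (slopes under 1°) at z ≈ 180.6, so both cups are seated. Handing in.

```bash
python3 -c "
from rig import *
print(hand_in())"
```

```text
the job is handed in; nothing more can be done
None
```

Both carafes stand centred on their own coasters, each then capped level with the cup of its own colour; the guest's things were left untouched, and the job was handed in at about 43 s.

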